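Put the oat biscuits away and lock the biscuit keeper

ROBOT

A 6-joint arm with a two-finger parallel gripper is mounted at the origin on the work surface. World frame = base frame: x ahead of the robot, y to its left, z up, the work surface at z = 0. Lengths are in m, angles in rad, forces in N, time in s.
With the tool pointing down it reaches from about 0.225 to 0.875 m from the base axis. Payload 3.4 kg.
Tool frame: the origin (TCP) lies between the finger pads, 19 mm behind the fingertips; this is the grasp point; z points along the fingers, x is the direction in which the jaws open and shut, and the axes are right-handed (so a half turn about z gives the same grasp; the last joint's range is limited). The gripper opens to 85 mm and grips with 20 to 120 N. Pads are 22 mm wide; open, the fingers measure 114 mm over their backs; the gripper's body (76 mm by 85 mm) begins 54 mm behind the grasp point. The pads swing forward as they close: fully open they stand 13 mm farther back than shut.
Start: joints at [1.2, 0.276, 1.505, -0, 1.361, -0.121], TCP at [0.142, 0.557, 0.25] pointing down, gripper open.
Joint ranges: [-2.89, 2.89], [-0.75, 2.08], [0.22, 2.7], [-1.18, 4.32], [0.11, 2.71], [-2.7, 2.7]. Speed limits (rad/s): [2.57, 2.57, 3.14, 3.14, 3.14, 3.14].

INTERFACE

Orientations are given as a unit quaternion [x, y, z, w].
In Python, from workcell import bot gives the robot as it stands. Calls block until the motion is done:
- bot.reach(position, orientation): joint-space move of the TCP to a pose.
- bot.move_linear(position, frame=None, velocity=0.15, stop_force=None): straight line of the TCP; frame=None keeps the orientation; velocity is the mean speed in m/s. With stop_force (N) it stops when the force on the tool has changed by that much, and returns True; else False.
- bot.goto_joints(angles): joint-space move.
- bot.set_gripper(opening, strength=None): opening from 0.0 (shut) to 1.0 (fully open); strength is the grip in N (None keeps the last); returns when the fingers have stopped.
- bot.dwell(seconds).
- bot.ik(position, orientation): joint angles nearest the present ones, or None.
- bot.camera(name): name is "side" or "top"; returns (picture, depth): 420x560x3 uint8, red, green, blue; 420x560 float32, m along the optical axis (not along the pixel's ray), 0 where there is no reading.
- bot.camera_model(name): a dict with "K" (3x3 intrinsics, pixels), "k1" (the pictures are not rectified: a ray, as slopes to the right and down, at radius r is drawn at 1 + k1 r^2 times it, then the intrinsics apply), "position" and "attitude" of the camera in the world. Camera axes: x right, y down, z forward; pixel columns grow to the right and rows downward; lengths in m; the calibration is good to about 2 mm. A picture is of the moment at which its call begins. camera_model takes no time and is no camera call.
A pose or a line that the arm cannot do raises bot.Unreachable and nothing moves.
- bot.sign_off(): hands the job in, once; it reports no verdict.
Readings, each from a call of its own:
- bot.get_clock(): time.
- bot.get_q(): joint angles.
- bot.get_joint_velocities(): joint speeds.
- bot.get_effort(): joint torques, N m.
- bot.get_eef_pos(): TCP position.
- bot.get_ee_rot(): TCP orientation.
- bot.get_contact_force(): force on the tool from outside, world axes, zero at the start.
- bot.get_torque(): the same for the moment, N m.
- bot.get_grip_width(): opening from 0.0 (shut) to 1.0 (fully open).
Only numpy, scipy, OpenCV 4.12 (cv2) and the standard library are available. Lean on these libraries where they do the work, as an engineer would, in place of code of your own. Each camera call takes 0.05 s, during which the arm holds its last target.

TASK

Put the baked oat biscuits away: open the steel biscuit keeper, lift every biscuit off the cookie sheet with the turner (they crumble when pinched, so never touch them with the fingers) and slide it into the keeper. When all are in, shut the lid fully and then turn the ring on the lid clockwise until its wing points at the locked mark, the black bar, and not past it. Leave the turner lying flat in its rest again and the other things on the worktop where they are.

Things in the scene. Friction and masses are not known exactly. Their poses are not given: they have to be found in the camera images.
- biscuit1: One of four possible oat biscuits (2 to 4 are there, any of them; an absent one reads None): a disc of 80 mm diameter, 15 mm thick, 50 g, same on both faces, edges rounded off: the rim is 6.5 mm clear of what it lies on, only the middle 54 mm touches. Origin: centre of one face (the under face at the start); own z along the thickness..
- biscuit2: Another oat biscuit, same as biscuit1 (None if absent).
- biscuit3: Another oat biscuit, same as biscuit1 (None if absent).
- biscuit4: Another oat biscuit, same as biscuit1 (None if absent).
- sheet: Dark steel cookie sheet, fixed, on the black glass hob (4 mm thick): 340 mm (x) by 300 mm (y), 2 mm thick, origin at the centre of its underside. Flat and open on three sides; along its +y edge (146 mm from the centre) a lip 12 mm high, a stop to push biscuits against. The biscuits start flat on it, in two rows along its x at about y = -50 and +60 mm, 65 mm either side of its middle.
- turner: Steel turner with black handle, 220 g. Origin: centre of the blade's underside; +x to the nose, z up. Blade 95 mm long (x), 78 wide (y), 2 thick, smooth (a biscuit slides off at a slope of 15 degrees). A riser goes up from its rear edge (x = -45 mm) to the handle, a level bar 20 mm wide (y), 22 high, from x = -87 to -207 mm, centre line 75 mm above the underside. It stands stably on its blade.
- turner_grip (a point): Point in the turner's handle where to pinch it from above across its 20 mm: x = -115 mm, 75 mm above the blade's underside. Axes as the turner's.
- turner_nose (a point): Middle of the front edge of the turner's blade, underside.
- rest: White stoneware utensil rest, fixed: a shallow dish 135 mm (its x) by 115 mm (its y), floor 4 mm thick, border 9 mm high and 7 mm thick (inside 121 by 101 mm). Origin at the centre of its underside on the worktop. The turner's blade lies in it at the start, nose to the dish's +x, handle over its -x border.
- keeper_floor (a point): Centre of the inner floor of the biscuit keeper, a fixed round steel drum, 210 mm outer and 202 mm inner diameter, rim 85 mm and floor 5 mm above the worktop. Axes: z up, -x to the keeper's front (where the lid's lift tab is when shut), +x to the lid's hinge.
- lid (a joint): Angle of the keeper's hinged lid, rad: 0 shut, 1.57 upright, end stop at 1.75. Stiff hinge (about 0.5 N m): it stays where it is left and has to be led all the way open and shut. Lid: round cream plate 212 mm wide, 9 mm thick, lying on the rim.
- lid_tab (a point): Middle of the lift tab on the lid's front edge: a tongue 20 mm wide (along the hinge direction), 12 mm thick, standing out 38 mm from the lid's edge, clear of the drum; the point is 17 mm out from the edge and 230 mm from the hinge line. It can be pinched across its 20 mm by a tool pointing down all the while the lid swings. Axes: the lid's, x from front to hinge, y along the hinge.
- lid_hinge (a point): Middle of the lid's hinge line, on the far side of the rim, 107 mm from the drum's axis; own y axis along the hinge line. It stays in place.
- ring (a joint): Angle, rad, of the grey captive lock ring on the lid, growing clockwise seen from above. 0: stop at the open mark (black dot on the lid). 1.2: the wing's black pointer stands at the locked mark (black bar). It runs on past the mark to a stop at 1.5, where it comes off for washing: not locked there. Friction of about 0.25 N m holds it anywhere.
- ring_axis (a point): Centre of the lock ring's top face. Ring 160 mm outer diameter; on the shut lid its top is 105 mm above the worktop.
- ring_wing (a point): Grip point in the wing on the ring, an upright fin 14 mm thick (tangential), 38 mm long (radial), its top 34 mm above the ring's top, its centre 60 mm from the ring's axis; the point lies 24 mm above the ring's top. Site x axis points radially outwards. The black pointer is at its foot, on the outside.
- lock_mark (a point): The locked mark: black raised bar on the lid's border, 92 mm from the ring's axis, moving with the lid. The wing's pointer must point at it.
- mug: Bystander: white mug, 82 mm wide, 92 mm high.
- mill: Bystander: dark wooden pepper mill, 56 mm wide, 152 mm high.
- honey: Bystander: honey jar, 72 mm wide, 105 mm high.
- timer: Bystander: cream kitchen timer, 68 mm wide, 60 mm high.
- candle: Bystander: candle in an amber glass, 68 mm wide, 80 mm high.
- bowl: Bystander: blue bowl, 100 mm wide, 45 mm high.
Things that resemble listed ones, but are neither listed nor needed, are in the scene too. Leave any pink look-alike of the biscuit4 alone. Leave any purple look-alike of the biscuit2 alone.

How it is judged:
On the way, in this order (a step that is already met when the one before it is completed fails the run):
1. the keeper's lid is open (57 degrees or more) (value of joint lid above 1 rad), for 0.2 s.
2. every biscuit lies in the keeper (horizontal distance between each of biscuit1, biscuit2, biscuit3, biscuit4 and keeper_floor below 0.085 m and z of biscuit1 in the frame of keeper_floor between -0.01 and 0.075 m and z of biscuit2 in the frame of keeper_floor between -0.01 and 0.075 m and z of biscuit3 in the frame of keeper_floor between -0.01 and 0.075 m and z of biscuit4 in the frame of keeper_floor between -0.01 and 0.075 m), for 0.3 s.
3. the lid is shut while the ring is not yet at the locked mark (value of joint lid below 0.05 rad and value of joint ring below 1 rad), for 0.2 s.
4. the ring is turned to the locked mark on the shut lid (value of joint lid below 0.05 rad and value of joint ring between 1.12 and 1.28 rad), for 0.2 s.
At the end, for the whole second after the job is handed in: Every biscuit is in the keeper (centre within 85 mm of its axis, below the rim), the lid shut (within 0.05 rad), the ring at the locked mark (1.12 to 1.28 rad), the turner flat and still in its rest (blade centre within 35 mm of the dish centre, tilt under 0.15 rad) (all of step 2 and all of step 4 and horizontal distance between turner and rest below 0.035 m and height (world z) of turner below 0.02 m and angle between turner's own z axis and vertical below 0.15 rad and linear speed of turner below 0.02 m/s); the robot touches nothing.
It fails at once if a biscuit is touched by the fingers (contact force between the fingers and biscuit1 above 0.5 N or contact force between the fingers and biscuit2 above 0.5 N or contact force between the fingers and biscuit3 above 0.5 N or contact force between the fingers and biscuit4 above 0.5 N).
It fails at once if a bystander is moved by more than 30 mm (distance of any of mug, mill, honey, timer, candle, bowl from where it was at the start of the episode above 0.03 m).
Of biscuit1, biscuit2, biscuit3, biscuit4 only 2 to 4 are there at a start; the rules pass over those that are not, and their reading is None.
At some moment in a run one of biscuit1, biscuit2, biscuit3, biscuit4 may be knocked a few centimetres aside while the robot is not near it.
It also fails if it takes over 210 s, if anything falls off the work surface, if the arm or the gripper's body presses on something with over 40 N, if the wrist force passes 120 N, or if a joint passes its speed limit or range.

## Working session

There is one attempt and no reset: what is moved stays moved. The work goes in short steps, each a Python script; the robot and the scene stay as the last script left them, time stands still between calls to the robot, and variables do not carry over. Pictures are saved under pics/ and viewed, and the job is handed in when it is done.

```bash
ls -la; mkdir -p pics
python3 - <<'E'
from workcell import bot
import cv2
for n in("side","top"):
    p,d=bot.camera(n); cv2.imwrite(f"pics/{n}0.png",p[:,:,::-1]); m=bot.camera_model(n); print(n,m)
print(bot.get_clock())
E
```

```text
total 12
drwxr-xr-x  3 agent agent 4096 Dec  7 02:48 .
drwxr-xr-x 23 root  root  4096 Dec  7 02:48 ..
drwxr-xr-x  2 agent agent 4096 Dec  7 02:48 pics
side {'K': array([[454.47778571,   0.        , 280.91212426],
       [  0.        , 454.47778571, 207.0937835 ],
       [  0.        ,   0.        ,   1.        ]]), 'k1': -0.09914468782629689, 'position': array([-0.0789007 , -0.80303681,  1.37724067]), 'attitude': array([ 0.88821275, -0.29884853,  0.10621367, -0.33239482])}
top {'K': array([[509.12389916,   0.        , 286.17784384],
       [  0.        , 509.12389916, 209.89423581],
       [  0.        ,   0.        ,   1.        ]]), 'k1': 0.036989840970013274, 'position': array([0.46053527, 0.06919679, 1.93805703]), 'attitude': array([ 0.71629925, -0.69709111,  0.0191114 , -0.0247814 ])}
0.1
```

View pics/top0.png

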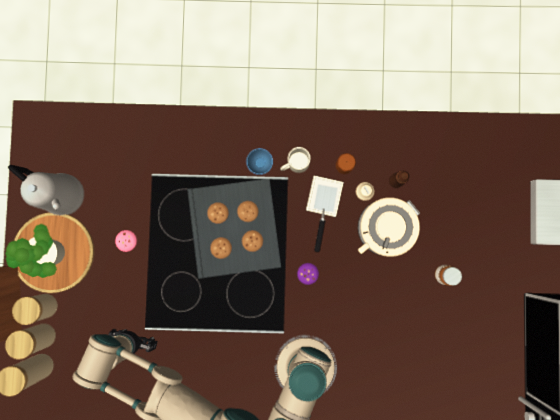

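View pics/side0.png

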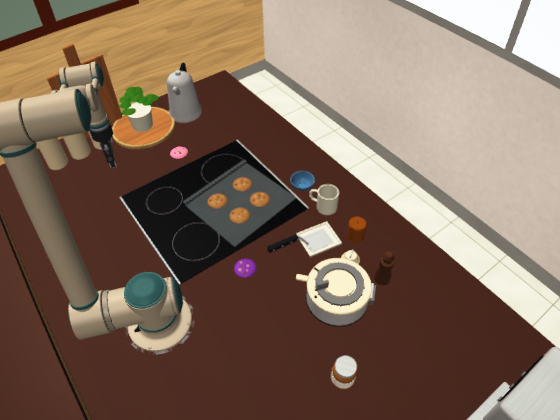

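Both views agree. Four oat-coloured biscuits lie on the sheet, at top pixels (217,212), (247,211), (221,248) and (252,241). The look-alikes are a pink one at (126,241) and a purple one at (307,273), both off the sheet, so I leave them. The turner is in its rest at (323,200), with the handle towards (319,235). The keeper is at (389,227), its tab at (364,249) and its wing at (386,243). I'll zoom in next.

```bash
cat > h.py <<'E'
import numpy as np, cv2
from workcell import bot
from scipy.spatial.transform import Rotation as R
def cam(n):
    m=bot.camera_model(n); return m["K"],m["k1"],np.array(m["position"]),R.from_quat(m["attitude"]).as_matrix()
def ray(n,u,v):
    K,k1,p,A=cam(n)
    xd=(u-K[0,2])/K[0,0]; yd=(v-K[1,2])/K[1,1]; x,y=xd,yd
    for _ in range(20):
        s=1+k1*(x*x+y*y); x,y=xd/s,yd/s
    return p,A@np.array([x,y,1.])
def onz(n,u,v,z):
    p,d=ray(n,u,v); return p+d*(z-p[2])/d[2]
def withdepth(n,u,v,dep):
    p,d=ray(n,u,v); return p+d*dep
def proj(n,P):
    K,k1,p,A=cam(n); q=A.T@(np.array(P)-p); x,y=q[0]/q[2],q[1]/q[2]; s=1+k1*(x*x+y*y)
    return np.array([K[0,0]*x*s+K[0,2],K[1,1]*y*s+K[1,2]])
def shot(n,name,box=None,scale=1):
    p,d=bot.camera(n); im=p[:,:,::-1].copy()
    c=im if box is None else im[box[1]:box[3],box[0]:box[2]]
    if scale!=1: c=cv2.resize(c,None,fx=scale,fy=scale,interpolation=cv2.INTER_CUBIC)
    cv2.imwrite(f"pics/{name}.png",c); return im,d
def xyzmap(n,d,box):
    u0,v0,u1,v1=box
    return np.array([[withdepth(n,u,v,d[v,u]) for u in range(u0,u1)] for v in range(v0,v1)])
def biscuits(name=None):
    """oat blobs in top view -> world xy at top-face height"""
    p,d=bot.camera("top"); im=p[:,:,::-1].copy(); hsv=cv2.cvtColor(im,cv2.COLOR_BGR2HSV)
    m=cv2.inRange(hsv,(4,90,90),(18,255,255)); m[:, :140]=0; m[:, 300:]=0; m[:150]=0; m[320:]=0
    m=cv2.morphologyEx(m,cv2.MORPH_CLOSE,np.ones((5,5),np.uint8))
    out=[]
    for c in cv2.findContours(m,cv2.RETR_EXTERNAL,cv2.CHAIN_APPROX_NONE)[0]:
        if cv2.contourArea(c)<120: continue
        (u,v),r=cv2.minEnclosingCircle(c); M=cv2.moments(c); u2,v2=M['m10']/M['m00'],M['m01']/M['m00']
        out.append((u2,v2,r,cv2.contourArea(c),onz("top",u2,v2,0.017)))
    if name: cv2.imwrite(f"pics/{name}.png",cv2.resize(im[150:330,140:420],None,fx=2.8,fy=2.8,interpolation=cv2.INTER_CUBIC))
    return out
E
python3 - <<'E'
from h import *
for b in biscuits(): print(np.round(b[:4],1),np.round(b[4],4))
im,d=shot("top","t1",(180,160,300,290),5)
im,d=shot("top","t2",(295,165,435,275),5)
im,d=shot("side","s2",(230,190,420,340),4)
for n,pts in {"top":[(389,227),(325,195),(319,235),(210,250),(350,300)]}.items():
    for u,v in pts: print(u,v,np.round(withdepth(n,u,v,d[v,u]) if 0 else onz(n,u,v,0),3))
_,d=bot.camera("top")
for u,v in [(389,227),(325,195),(319,235),(205,270),(350,300),(160,200)]: print(u,v,np.round(withdepth("top",u,v,d[v,u]),4))
E
```

```text
[220.5 247.6  10.9 345. ] [0.4309 0.3296 0.017 ]
[252.  240.6  10.8 335. ] [0.4605 0.2119 0.017 ]
[217.3 212.6  10.7 336. ] [0.5626 0.3462 0.017 ]
[247.2 210.9  10.7 328.5] [0.5719 0.2334 0.017 ]
389 227 [ 0.526 -0.305  0.   ]
325 195 [ 0.642 -0.06   0.   ]
319 235 [ 0.489 -0.041  0.   ]
210 250 [0.421 0.371 0.   ]
350 300 [ 0.248 -0.163  0.   ]
389 227 [ 0.5226 -0.2847  0.1075]
325 195 [ 0.6407 -0.0595  0.0109]
319 235 [ 0.4873 -0.0358  0.0905]
205 270 [0.345  0.3863 0.0059]
350 300 [ 0.2465 -0.1643 -0.0108]
160 200 [ 0.6059  0.5698 -0.0037]
```

View pics/t1.png

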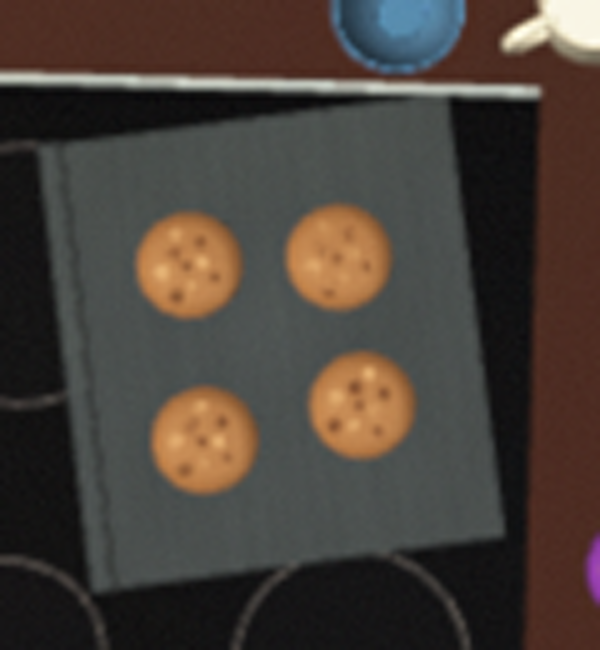

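View pics/t2.png

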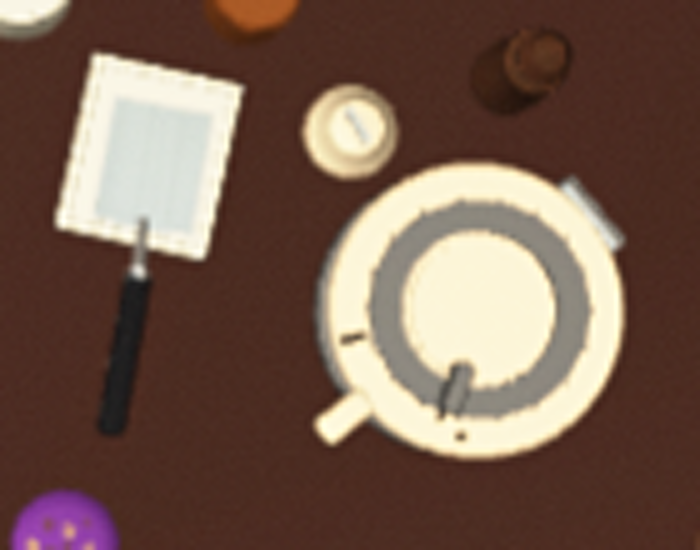

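View pics/s2.png

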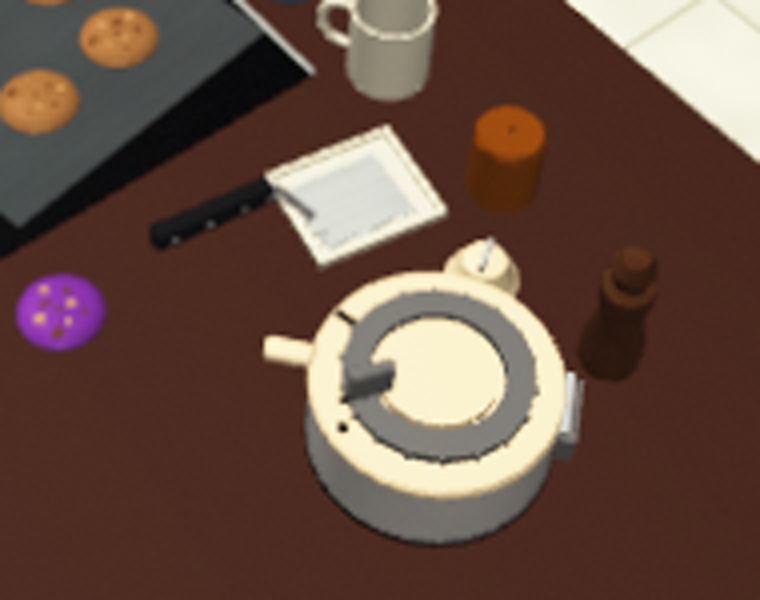

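The crops confirm the choice: four brown biscuits on the sheet with the lip on the left edge, and the ring's wing at the open dot. Next I'll measure the other poses.

```bash
cat > meas.py <<'E'
from h import *
pt,dt=bot.camera("top"); ps,ds=bot.camera("side")
it=pt[:,:,::-1].copy(); is_=ps[:,:,::-1].copy()
np.savez("img0.npz",it=it,is_=is_,dt=dt,ds=ds)
def big(m):
    n,l,s,c=cv2.connectedComponentsWithStats(m.astype(np.uint8)); k=1+np.argmax(s[1:,4]); return (l==k).astype(np.uint8)
hsv=cv2.cvtColor(it,cv2.COLOR_BGR2HSV)
for (u,v) in [(345,230),(340,244),(311,190),(318,240)]: print("hsv",u,v,hsv[v,u],it[v,u])
# keeper lid
m=((hsv[...,2]>170)).astype(np.uint8); m[:, :350]=0; m[:,432:]=0; m[:190]=0; m[:195,:378]=0; m[275:]=0
b=big(m); cs=cv2.findContours(b,cv2.RETR_EXTERNAL,cv2.CHAIN_APPROX_NONE)[0]; c=max(cs,key=cv2.contourArea)[:,0,:]
P=np.array([onz("top",u,v,.094)[:2] for u,v in c])
from scipy.optimize import least_squares
f=least_squares(lambda q:np.hypot(P[:,0]-q[0],P[:,1]-q[1])-q[2],[.52,-.285,.106],loss="soft_l1",f_scale=.002)
cx,cy,r=f.x; print("lid circ",np.round(f.x,4))
rr=np.hypot(P[:,0]-cx,P[:,1]-cy); T=P[rr>.125]; print("tab pts",len(T),np.round(T.mean(0),4), "dir",np.degrees(np.arctan2(*(T.mean(0)-[cx,cy])[::-1])))
# rest
m=(hsv[...,2]>150)&(hsv[...,1]<90); m=m.astype(np.uint8); m[:172]=0;m[222:]=0;m[:,:300]=0;m[:,350:]=0
b=cv2.morphologyEx(big(m),cv2.MORPH_CLOSE,np.ones((9,9),np.uint8)); c=max(cv2.findContours(b,cv2.RETR_EXTERNAL,cv2.CHAIN_APPROX_NONE)[0],key=cv2.contourArea)[:,0,:]
Q=np.array([onz("top",u,v,.009)[:2] for u,v in c]).astype(np.float32)
(rc,wh,a)=cv2.minAreaRect(Q*1000); print("rest",rc,wh,a); print(cv2.boxPoints((rc,wh,a)))
# handle
m=(hsv[...,2]<60).astype(np.uint8); m[:205]=0;m[255:]=0;m[:,:305]=0;m[:,330:]=0
v=hsv[...,2]; 
m=((it.astype(int).max(2)-it.min(2)<18)&(v<60)).astype(np.uint8); m[:205]=0;m[258:]=0;m[:,:305]=0;m[:,332:]=0
b=big(m); c=max(cv2.findContours(b,cv2.RETR_EXTERNAL,cv2.CHAIN_APPROX_NONE)[0],key=cv2.contourArea)[:,0,:]
H=np.array([onz("top",u,v,.004+.086)[:2] for u,v in c]).astype(np.float32)
(hc,wh,a)=cv2.minAreaRect(H*1000); print("handle top",hc,wh,a)
# sheet
g=(it.astype(int).max(2)-it.min(2)<25)&(v>45)&(v<130); m=g.astype(np.uint8); m[:,:170]=0;m[:,290:]=0;m[:179]=0;m[290:]=0
m=cv2.morphologyEx(m,cv2.MORPH_OPEN,np.ones((5,5),np.uint8)); b=big(m); c=max(cv2.findContours(b,cv2.RETR_EXTERNAL,cv2.CHAIN_APPROX_NONE)[0],key=cv2.contourArea)[:,0,:]
S=np.array([onz("top",u,v,.006)[:2] for u,v in c]).astype(np.float32)
(sc,wh,a)=cv2.minAreaRect(S*1000); print("sheet",sc,wh,a); print(cv2.boxPoints((sc,wh,a)))
for n,u,v,z in [("mill",403,175,.152),("timer",365,190,.06),("candle",346,162,.08),("mug",298,158,.092),("bowl",260,161,.045),("honey",450,275,.1),("purple",307,273,.015)]: print(n,np.round(onz("top",u,v,z),3))
print("mill side",np.round(onz("side",389,260,.152),3), "hinge",onz("top",413,209,.09))
E
python3 meas.py
```

```text
hsv 345 230 [  9 144  76] [33 46 76]
hsv 340 244 [  7 139  77] [35 45 77]
hsv 311 190 [ 24  32 248] [217 242 248]
hsv 318 240 [10 23 34] [31 32 34]
lid circ [ 0.5245 -0.2886  0.1057]
tab pts 10 [ 0.4356 -0.1858] dir 130.86035437514542
rest (638.1681518554688, -56.905479431152344) (117.63223266601562, 137.74990844726562) 78.70552825927734
[[ 559.10785  -101.09328 ]
 [ 694.19     -128.07181 ]
 [ 717.22845   -12.717682]
 [ 582.1463     14.260849]]
handle top (484.34783935546875, -36.624900817871094) (18.12053871154785, 112.0842514038086) 81.00535583496094
sheet (507.4789733886719, 284.25799560546875) (344.6769104003906, 315.9438781738281) 9.187381744384766
[[312.12897 412.68716]
 [362.57373 100.7964 ]
 [702.829   155.82883]
 [652.3842  467.7196 ]]
mill [ 0.705 -0.322  0.152]
timer [ 0.659 -0.203  0.06 ]
candle [ 0.758 -0.129  0.08 ]
mug [0.766 0.048 0.092]
bowl [0.759 0.189 0.045]
honey [ 0.358 -0.505  0.1  ]
purple [0.345 0.002 0.015]
mill side [ 0.691 -0.345  0.152] hinge [ 0.59083509 -0.37358933  0.09      ]
```

Run:
```python
from h import *
Z=np.load("img0.npz"); it,is_,dt,ds=Z['it'],Z['is_'],Z['dt'],Z['ds']
print("mill", onz("side",389,254.5,.15),onz("top",403,176,.15), "body base top-view",onz("top",398,180,.0))
def tri(a,b):
    p,d=ray("top",*a);q,e=ray("side",*b); A=np.stack([d,-e],1); s=np.linalg.lstsq(A,q-p,rcond=None)[0]; x,y=p+d*s[0],q+e*s[1]; return (x+y)/2,np.linalg.norm(x-y)
print("tri",tri((403,176),(389,254.5)))
for v in range(168,188,2): print([int(1000*withdepth("top",u,v,dt[v,u])[2]) for u in range(388,414,2)])
X=np.array([withdepth("top",u,v,dt[v,u]) for v in range(165,192) for u in range(385,416)]); X=X[X[:,2]>.03]; print("pts>3cm",len(X),X[:,:2].min(0),X[:,:2].max(0)); X=X[X[:,2]>.12];print(X.mean(0))
# cross-view tests
print("lid tab tip side", onz("side",297,277,.0895))
hsv=cv2.cvtColor(it,cv2.COLOR_BGR2HSV)
m=((hsv[...,2]>150)).astype(np.uint8); P=[]
for v in range(238,260):
  for u in range(352,378):
    if m[v,u]:
      w=onz("top",u,v,.095)[:2]; 
      if .109<np.hypot(*(w-[.5245,-.2886]))<.150: P.append(w)
P=np.array(P); print(len(P),P.mean(0)); d=P.mean(0)-[.5245,-.2886]; print(np.degrees(np.arctan2(d[1],d[0])),np.hypot(*d))
# pointer/marks
for nm,u,v,z in [("lockbar",295+352/5,165+338/5,.095),("dot",295+461/5,165+436/5,.095),("wingtop",295+462/5,165+376/5,.139),("wing in",295+460/5,165+370/5,.139)]:
    w=onz("top",u,v,z)[:2]-[.5245,-.2886]; print(nm,np.degrees(np.arctan2(w[1],w[0])),np.hypot(*w))
```

```text
mill [ 0.70752477 -0.3286125   0.15      ] [ 0.70207329 -0.32277096  0.15      ] body base top-view [ 0.70650762 -0.33690694  0.        ]
tri (array([ 0.70533608, -0.32580276,  0.14802022]), np.float64(0.007702166351417087))
[2, 0, -1, 0, -2, -2, -2, -4, 6, 7, 6, 7, 1]
[0, -4, 3, 3, 0, 0, -7, 108, -1, 2, -2, 1, 1]
[0, 0, -4, 7, 29, 105, 135, 144, 149, 148, 0, -3, 5]
[7, 6, 23, 54, 114, 114, 149, 144, 147, 145, 135, -4, -6]
[-1, 22, 41, 65, 111, 111, 145, 144, 154, 154, 147, 3, -6]
[1, 32, 45, 64, 114, 113, 136, 149, 143, 155, 141, -7, -1]
[-9, 26, 40, 56, 104, 106, 117, 141, 141, 141, -3, 4, -6]
[0, 8, 42, 43, 60, 99, 111, 110, 117, 1938, 4, 6, 0]
[-2, -2, 30, 41, 51, 54, 54, 49, -1, 7, 5, 0, 5]
[-4, -5, 10, 23, 34, 34, 31, -1, 3, 2, 0, -1, 4]
pts>3cm 230 [ 0.46053527 -0.35000903] [0.72933956 0.06919679]
[ 0.69635391 -0.31344204  0.20035336]
lid tab tip side [ 0.4386911  -0.18283815  0.0895    ]
59 [ 0.44255807 -0.19310141]
130.6310222949699 0.12583505259345537
lockbar 105.57506204399452 0.08931823287454188
dot 175.84971701905113 0.0924736176893435
wingtop 163.17344858329193 0.05170081992106447
wing in 160.07436234868828 0.04819981019553349
```

Run:
```python
from h import *
Z=np.load("img0.npz"); it=Z['it']
a=cv2.resize(it[165:275,340:430],None,fx=5.4,fy=5.4,interpolation=cv2.INTER_CUBIC); cv2.imwrite("pics/k1.png",a)
```

```text
(no output)
```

View pics/k1.png

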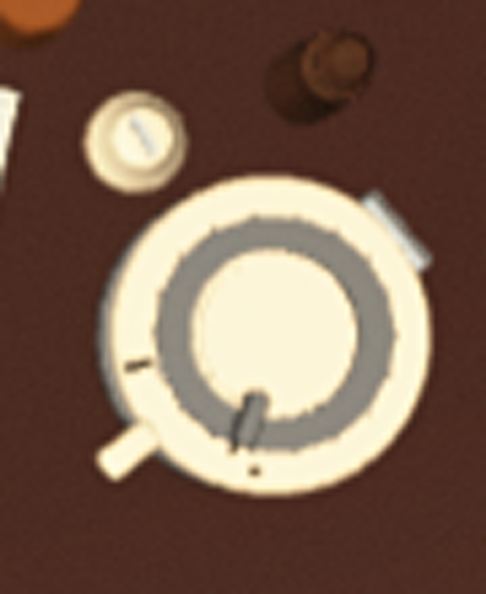

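```bash
cat >> h.py <<'E'
KC=np.array([.5245,-.2886]); KY=np.radians(-49.3); kx=np.array([np.cos(KY),np.sin(KY)]); ky=np.array([-kx[1],kx[0]])
HZ=.0895
def down(yaw,pitch=0.,axis='y'):
    """tool z down, tool x at world yaw"""
    return (R.from_euler('z',yaw)*R.from_euler('x',np.pi)).as_quat()
def tabpos(a,rad=.234,dz=0):
    h=KC+kx*.107; p=h-kx*rad*np.cos(a); return np.array([p[0],p[1],HZ+rad*np.sin(a)+dz])
def st(): print("t",round(bot.get_clock(),2),"p",np.round(bot.get_eef_pos(),4),"F",np.round(bot.get_contact_force(),2),"w",round(bot.get_grip_width(),3))
E
python3 - <<'E'
from h import *
for yaw in (KY+np.pi/2,KY-np.pi/2):
    for a in (0,.7,1.35): print(yaw,a,bot.ik(tabpos(a),down(yaw)))
print(R.from_quat(bot.get_ee_rot()).as_matrix().round(2))
E
```

```text
0.7103490055616921 0 [-5.55226735e-01  2.89987205e-01  1.93746425e+00 -4.44089210e-16
  9.14141197e-01 -1.26557574e+00]
0.7103490055616921 0.7 [-5.86527838e-01  2.16833077e-01  1.61161712e+00 -4.44089210e-16
  1.31314245e+00 -1.29687684e+00]
0.7103490055616921 1.35 [-6.39763687e-01  3.67808282e-01  1.20385471e+00 -4.44089210e-16
  1.56992967e+00 -1.35011269e+00]
-2.431243648028101 0 [-5.55226735e-01  2.89987205e-01  1.93746425e+00 -4.44089210e-16
  9.14141197e-01  1.87601691e+00]
-2.431243648028101 0.7 [-0.58652784  0.21683308  1.61161712  0.          1.31314245  1.84471581]
-2.431243648028101 1.35 [-0.63976369  0.36780828  1.20385471  0.          1.56992967  1.79147996]
[[ 0.25  0.97  0.  ]
 [ 0.97 -0.25 -0.  ]
 [-0.    0.   -1.  ]]
```

Run:
```python
from h import *
q=down(KY+np.pi/2)
bot.reach(tabpos(0,dz=.15),q); st()
bot.set_gripper(0.55,30)
print(bot.move_linear(tabpos(0,dz=.03)),bot.move_linear(tabpos(0),velocity=.06,stop_force=8)); st()
shot("top","g1",(320,165,430,285),5); shot("side","g1s",(230,190,420,340),4)
```

```text
t 3.29 p [ 0.442  -0.1917  0.2395] F [ 0.26  1.45 -0.28] w 1.001
False False
t 5.36 p [ 0.4417 -0.1923  0.0893] F [-0.35  0.31  1.01] w 0.546
```

View pics/g1.png

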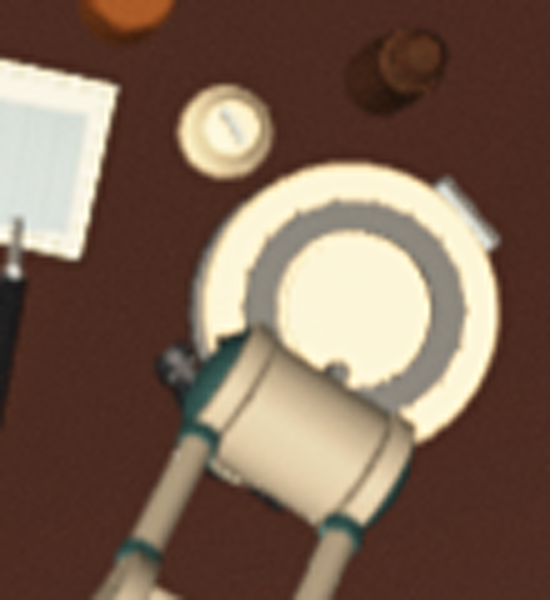

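View pics/g1s.png

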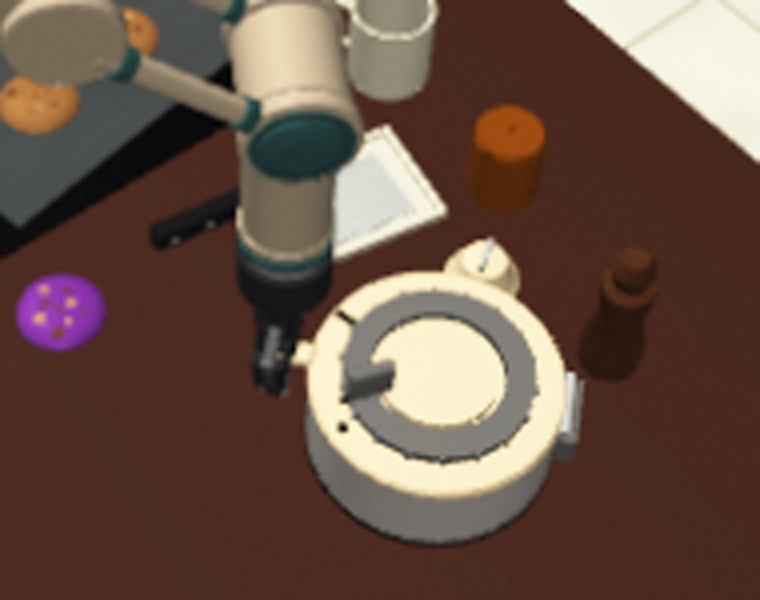

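The fingers straddle the tab, at about side zoom (290,355). I'll close on it and lead the lid up.

Run:
```python
from h import *
bot.set_gripper(0.0,30); st()
for a in np.linspace(0,1.35,9)[1:]:
    bot.move_linear(tabpos(a),velocity=.12)
    if a>.1 and abs(a-.675)<.01 : st()
st()
shot("side","o1s",(200,120,420,320),3.5)
```

```text
t 5.81 p [ 0.443  -0.1915  0.09  ] F [3.04 3.38 1.28] w 0.228
t 7.71 p [ 0.4765 -0.2309  0.2352] F [ 5.33  1.97 -2.12] w 0.228
t 9.61 p [ 0.5611 -0.3305  0.3171] F [ 4.77  2.52 -2.35] w 0.227
```

View pics/o1s.png

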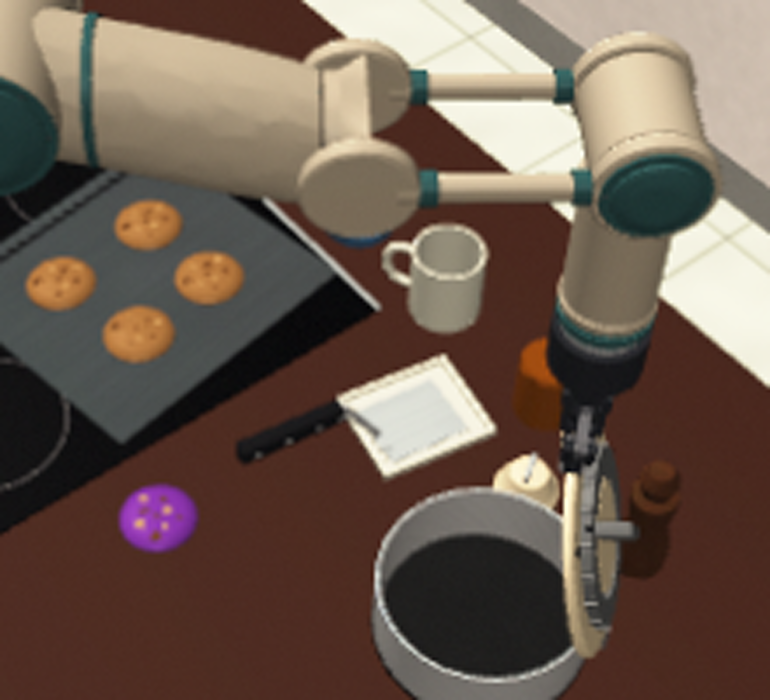

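The lid is open and the drum is empty. Now I'll release it and grip the turner.

Run:
```python
from h import *
yaw=np.radians(-8.3)
_,q=turner([0,0,0],yaw)
g=np.array([.517,-.0443,.079])
bot.reach(g+[0,0,.15],q); st()
bot.move_linear(g+[0,0,.03]); print(bot.move_linear(g,velocity=.06,stop_force=8)); st()
bot.set_gripper(0.,110); st()
im,d=shot("top","p1",(280,160,380,270),5); shot("side","p1s",(200,170,400,320),4)
bot.move_linear(g+[0,0,.10],velocity=.1); st()
shot("side","p2s",(200,120,400,300),4)
```

```text
t 13.03 p [ 0.5172 -0.0445  0.229 ] F [0.41 0.34 0.73] w 0.603
False
t 14.63 p [ 0.517  -0.0443  0.0788] F [-0.44 -0.44  0.3 ] w 0.6
t 15.03 p [ 0.5174 -0.0443  0.0795] F [-0.52 -0.26  2.84] w 0.212
t 16.27 p [ 0.5163 -0.0442  0.1782] F [-0.82  0.81 -2.6 ] w 0.214
```

View pics/p1s.png

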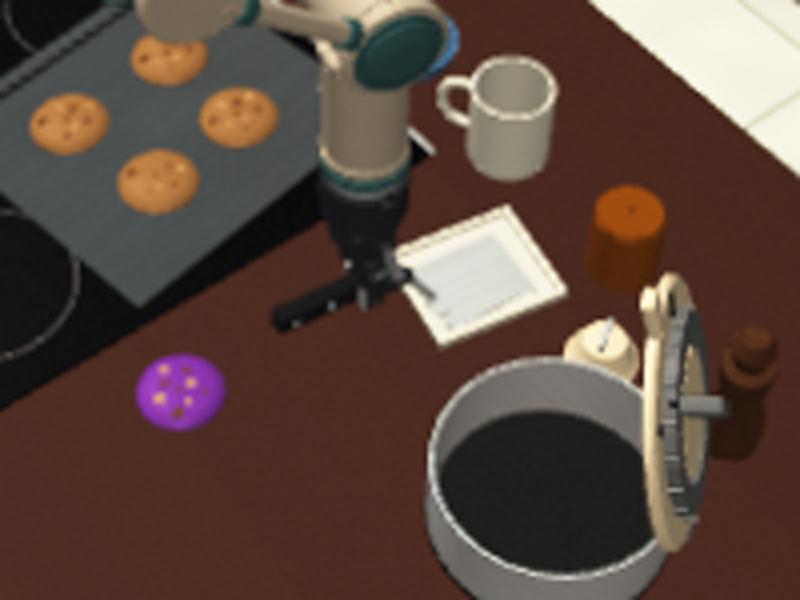

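View pics/p2s.png

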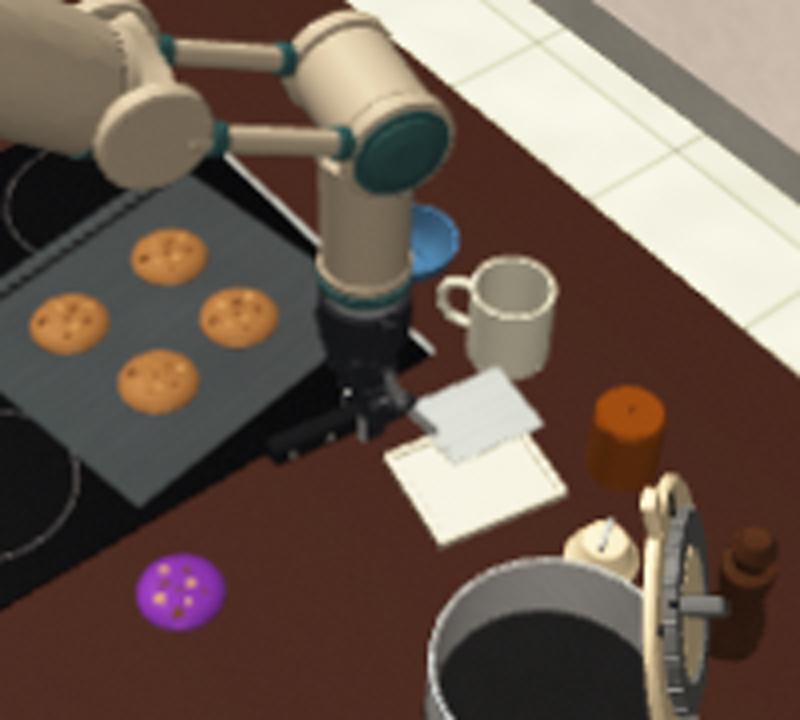

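Run:
```python
from h import *
im,d=bot.camera("side"); im=im[:,:,::-1]
tcp=np.array(bot.get_eef_pos()); RT=R.from_quat(bot.get_ee_rot())*(R.from_euler('z',-np.pi/2)*R.from_euler('x',np.pi)).inv()
N=lambda x,y,z:tcp+RT.apply([x+.115,y,z-.075])
for nm,pt in [("noseL",(.0475,.039,.002)),("noseR",(.0475,-.039,.002)),("rearR",(-.0475,-.039,.002)),("rearL",(-.0475,.039,.002)),("hend",(-.207,0,.086))]:
    print(nm,(proj("side",N(*pt))-[200,120])*4, np.round(N(*pt),4))
for e in [(495,368),(543,418),(460,462)]: print(onz("side",200+e[0]/4,120+e[1]/4,tcp[2]-.073))
```

```text
noseL [493.34172318 366.64344767] [ 0.6828 -0.029   0.1049]
noseR [539.85818651 424.86020081] [ 0.6715 -0.1062  0.1049]
rearR [448.85128673 466.18754095] [ 0.5775 -0.0925  0.1051]
rearL [403.90281445 405.77162133] [ 0.5888 -0.0153  0.1051]
hend [263.50851321 446.55170912] [ 0.4255 -0.0309  0.1894]
[ 0.68275431 -0.03136928  0.1051995 ]
[ 0.67876776 -0.10219632  0.1051995 ]
[ 0.58814143 -0.09496614  0.1051995 ]
```

Run:
```python
from h import *
shot("top","p3",(290,160,370,230),8);shot("side","p3s",(290,190,350,250),10)
tcp=np.array(bot.get_eef_pos()); RT=R.from_quat(bot.get_ee_rot())*(R.from_euler('z',-np.pi/2)*R.from_euler('x',np.pi)).inv()
N=lambda x,y,z:tcp+RT.apply([x+.115,y,z-.075])
for nm,pt in [("noseL",(.0475,.039,.002)),("noseR",(.0475,-.039,.002)),("rearR",(-.0475,-.039,.002)),("rearL",(-.0475,.039,.002)),("hend",(-.207,0,.086))]:
    print(nm,(proj("top",N(*pt))-[290,160])*8,(proj("side",N(*pt))-[290,190])*10)
```

```text
noseL [229.14852446 166.10384278] [333.84092251 215.96791867]
noseR [399.51136853 195.33309014] [450.16926718 361.48839389]
rearR [364.66207512 402.12772162] [222.65424147 464.88249975]
rearL [193.8191217  372.60724506] [110.24698844 313.86406922]
hend [230.62615679 741.07994562] [-240.77650458  415.93792095]
```

View pics/p3.png

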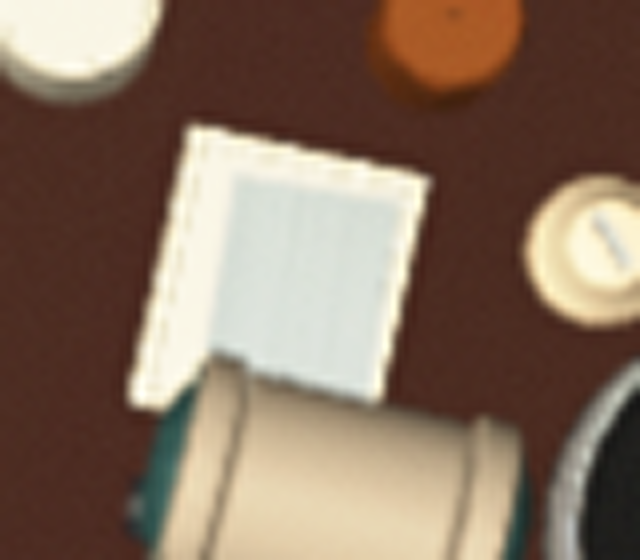

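View pics/p3s.png

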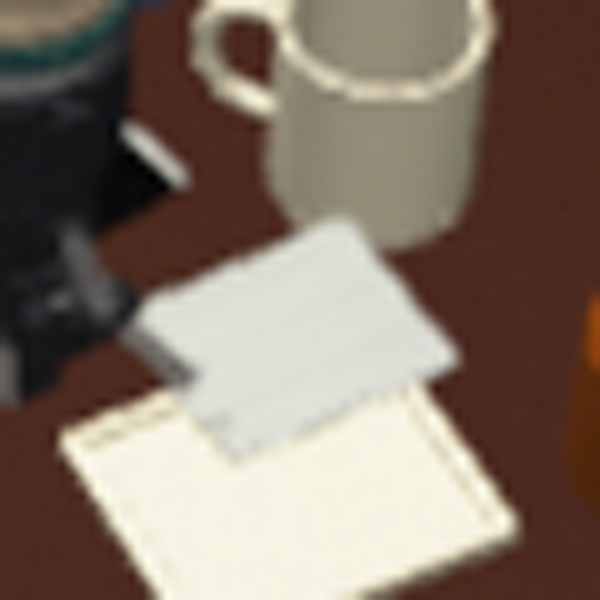

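Run:
```python
from h import *
def px(a): return (180+a[0]/5,160+a[1]/5)
for nm,a in [("TRc",(450,95)),("BRc",(505,538)),("TLc",(38,150)),("BLc",(95,592)),("lipin top",(68,150)),("lipin bot",(120,588))]:
    print(nm,np.round(onz("top",*px(a),.006 if nm[:3]!="lip" else .012),4))
a,b=[onz("top",*px(p),.006)[:2] for p in [(450,95),(505,538)]]; d=a-b; print("len",np.hypot(*d),np.degrees(np.arctan2(d[1],d[0])))
for b in biscuits(): print(np.round(b[4],4))
```

```text
TRc [0.6969 0.1513 0.006 ]
BRc [0.3618 0.0999 0.006 ]
TLc [0.6462 0.464  0.006 ]
BLc [0.313  0.4077 0.006 ]
lipin top [0.6463 0.44   0.012 ]
lipin bot [0.3169 0.388  0.012 ]
len 0.33901853761489437 8.722097012162736
[0.4309 0.3296 0.017 ]
[0.4604 0.2119 0.017 ]
[0.5627 0.3462 0.017 ]
[0.5717 0.2333 0.017 ]
```

```bash
cat >> h.py <<'E'
SZ=.006
def scoop_start(b,yaw,pitch=np.radians(6)):
    u=np.array([np.cos(yaw),np.sin(yaw)]); n=np.array(b[:2])-u*.062
    p,q=turner([n[0],n[1],.19],yaw,0); bot.reach(p,q)
    lin([n[0],n[1],.03],yaw,pitch,.2)
    hit=lin([n[0],n[1],-.002],yaw,pitch,.03,3.)
    p,_=turner([0,0,0],yaw,pitch); z=bot.get_eef_pos()[2]-p[2]; print("hit",hit,"nose z",round(z,4)); st()
    return n,u,z
E
python3 - <<'E'
from h import *
c=np.array(bot.get_eef_pos()); bot.move_linear([c[0],c[1],.27],velocity=.2)
n,u,z=scoop_start((.5717,.2333),np.radians(94.6))
shot("side","sc1",(180,120,340,270),4)
E
```

```text
hit True nose z 0.005
t 20.27 p [0.5888 0.0182 0.0966] F [ 0.03 -0.2   3.41] w 0.219
```

View pics/sc1.png

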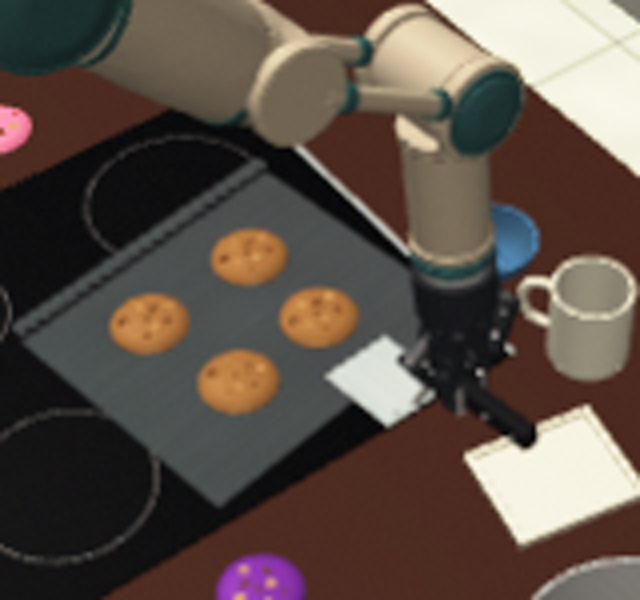

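The blade's nose rests on the sheet in line with the rear right biscuit, which is at zoom (318,315). I'll push it against the front one and on to the lip.

Run:
```python
from h import *
yaw=np.radians(94.6); u=np.array([np.cos(yaw),np.sin(yaw)]); b=np.array([.5717,.2333]); pi=np.radians(6)
e=b+u*.075
print(lin([*e,.0058],yaw,pi,.06,10)); st()
shot("side","sc2",(180,100,340,250),4)
e=b+u*.115
print(lin([*e,.0058],yaw,pi,.05,14)); st()
shot("side","sc3",(180,100,340,250),4); shot("top","sc3t",(190,160,310,280),5)
```

```text
False
t 22.75 p [0.5779 0.1547 0.0973] F [-0.25 -1.06  1.62] w 0.214
False
t 23.75 p [0.5746 0.1954 0.0971] F [-0.88  0.99  1.19] w 0.214
```

View pics/sc2.png

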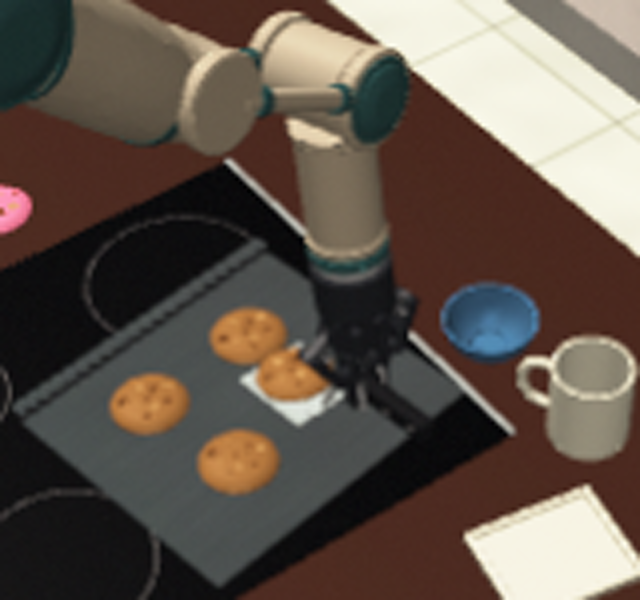

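View pics/sc3.png

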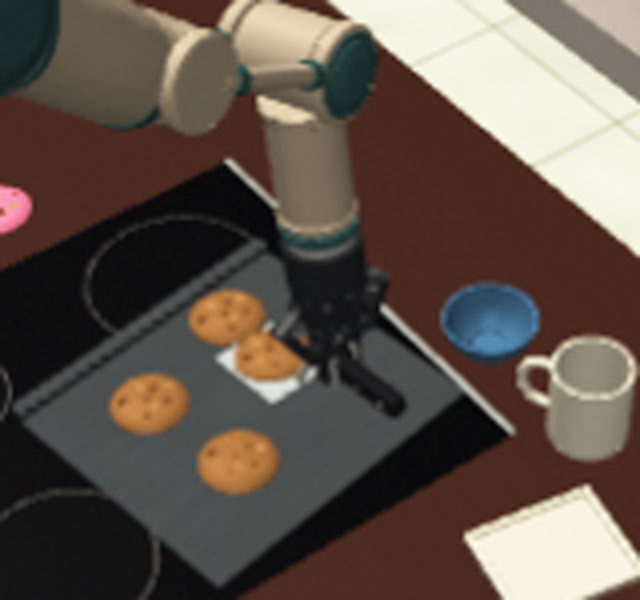

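View pics/sc3t.png

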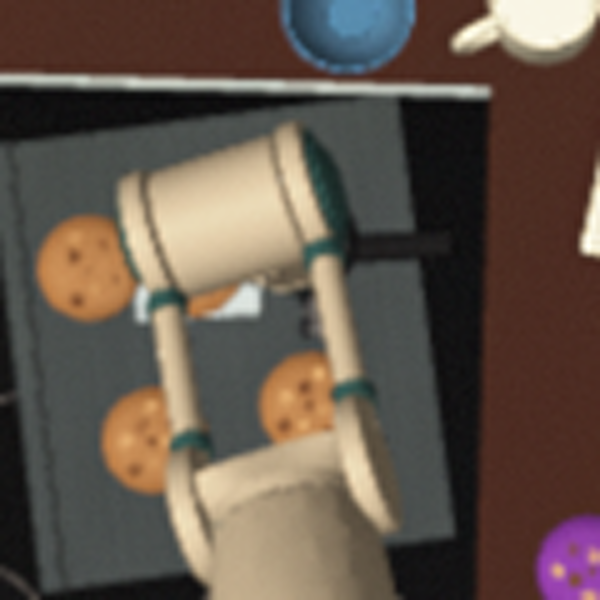

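The biscuit now lies on the blade: white blade edges show around it at zoom (265,360) in the side view. I'll back off, level, lift and check.

Run:
```python
from h import *
yaw=np.radians(94.6); u=np.array([np.cos(yaw),np.sin(yaw)]); b=np.array([.5717,.2333])
e=b+u*.102
lin([*e,.0065],yaw,np.radians(6),.04)
lin([*e,.020],yaw,np.radians(-3),.05)
shot("side","sc4",(180,100,340,250),4)
lin([*e,.10],yaw,np.radians(-4),.1); st()
shot("side","sc5",(180,100,340,250),4)
```

```text
t 25.79 p [0.5764 0.1682 0.1628] F [ 0.48  0.77 -2.51] w 0.208
```

View pics/sc5.png

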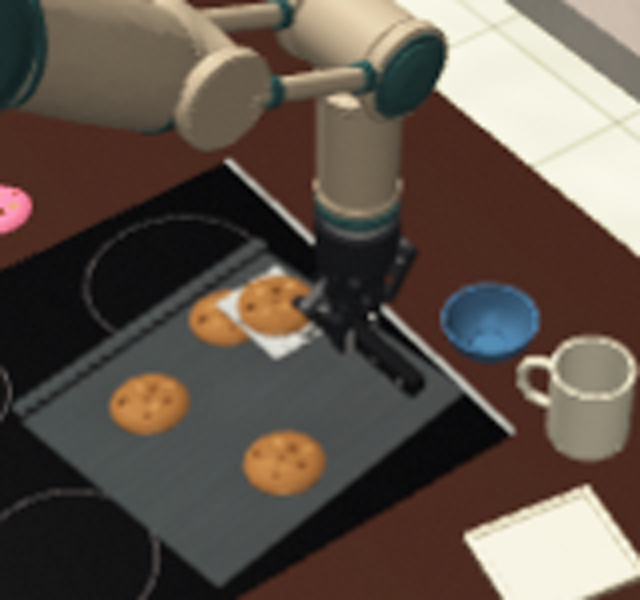

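The biscuit is on the blade. The rear left biscuit was knocked aside, from zoom (238,460) to (285,462), so I'll re-measure it later. Next is the keeper.

```bash
cat >> h.py <<'E'
def kp(xk,yk,z): 
    p=KC+kx*xk+ky*yk; return [p[0],p[1],z]
def carry(yaw0,nz=.17):
    """from a lifted scoop at yaw0 go in steps to above keeper front; ends nose over xk=.0"""
    t=np.array(bot.get_eef_pos()); goal,_=turner(kp(.02,0,nz),KY,np.radians(-4))
    bot.move_linear([t[0],t[1],goal[2]],velocity=.15)
    for s in (.2,.4,.6,.8,1.):
        yw=yaw0+(KY-yaw0)*s; _,q=turner([0,0,0],yw,np.radians(-4))
        p=np.r_[t[:2]*(1-s)+goal[:2]*s,goal[2]]
        bot.move_linear(p,frame=q,velocity=.13)
E
python3 - <<'E'
from h import *
for a in [(kp(.02,-.02,.17),KY,-.07),(kp(.02,-.02,.03),KY,.44),(kp(.02,.02,.03),KY,.52),(kp(-.06,.02,.06),KY,.52)]:
    print(bot.ik(*turner(*a)))
carry(np.radians(94.6)); st()
shot("side","k2",(230,160,420,310),4)
E
```

```text
[-0.56853467  0.07149866  1.81062131 -0.02166157  1.19250549  1.87003528]
[-0.66910015  0.45304766  1.52717165  0.08111706  1.59423937  1.74620567]
[-0.62157659  0.52056715  1.41639804  0.11901561  1.7113102   1.79580934]
[-0.59045968  0.3927732   1.55895051  0.13392362  1.69301547  1.82292097]
t 30.08 p [ 0.4288 -0.1762  0.2334] F [ 0.47 -0.01 -2.18] w 0.21
```

View pics/k2.png

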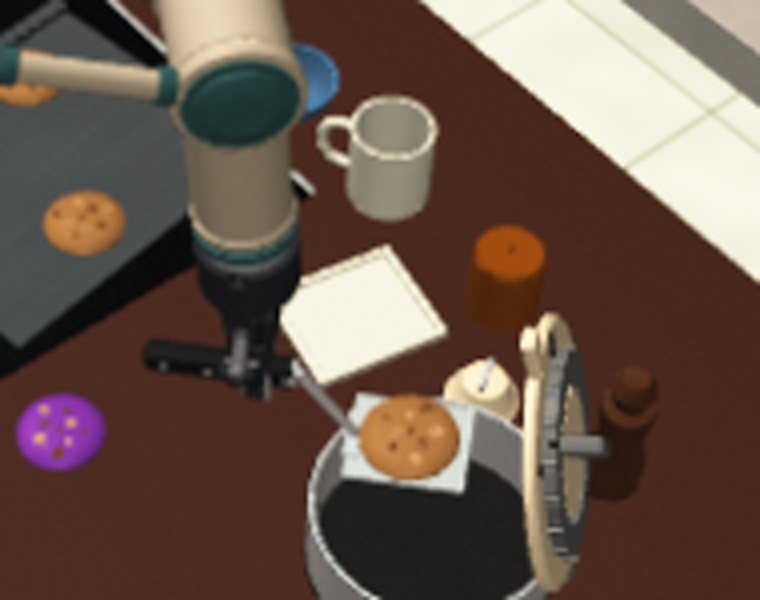

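```bash
cat >> h.py <<'E'
def dump(xk,yk,nz,pit=25,name=None):
    D=np.radians
    lin(kp(xk,yk,.11),KY,D(-3),.12)
    lin(kp(xk,yk,max(nz,.05)),KY,D(8),.12)
    lin(kp(xk,yk,nz),KY,D(pit),.12)
    bot.dwell(.3)
    if name: shot("side",name,(230,160,420,310),4)
def withdraw(xk,yk,nz,pit=25,name=None):
    D=np.radians
    lin(kp(xk-.05,yk*.7,nz+.035),KY,D(pit),.12)
    lin(kp(xk-.06,yk*.7,.12),KY,D(10),.2)
    lin(kp(xk-.06,yk*.7,.17),KY,D(0),.2)
    if name: shot("side",name,(230,160,420,310),4)
E
python3 - <<'E'
from h import *
dump(.02,-.02,.025,25,"d1"); st()
E
```

```text
t 32.03 p [ 0.4465 -0.2284  0.1624] F [ 0.37 -0.03 -1.77] w 0.215
```

View pics/d1.png

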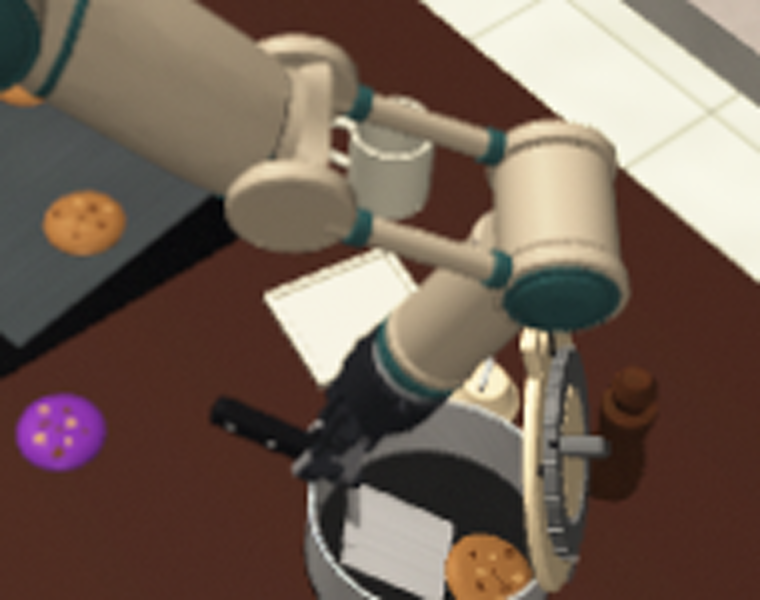

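The first biscuit slid off and lies in the drum at zoom (487,568). The wrist leans close to the lid, so I'll use less pitch from now on.

Run:
```python
from h import *
withdraw(.02,-.02,.025,22)
t,q=turner(kp(-.10,.02,.2),KY,0); bot.move_linear(t,frame=q,velocity=.25)
# step aside toward sheet
_,q=turner([0,0,0],np.radians(20)); bot.reach([.45,-.0,.28],q)
for b in biscuits(): print(np.round(b[:4],1),np.round(b[4],4))
shot("side","w1"); shot("top","w1t",(190,160,310,290),4); st()
```

```text
[220.4 247.6  10.8 343. ] [0.4309 0.3298 0.017 ]
[259.9 231.6  10.8 334.5] [0.4951 0.183  0.017 ]
[207.5 213.1  10.8 334.5] [0.5598 0.3832 0.017 ]
t 34.95 p [ 0.4497 -0.0008  0.2798] F [-0.48  0.64 -2.19] w 0.217
```

View pics/w1.png

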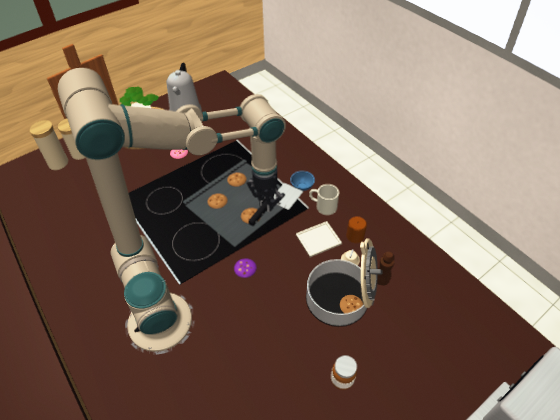

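View pics/w1t.png

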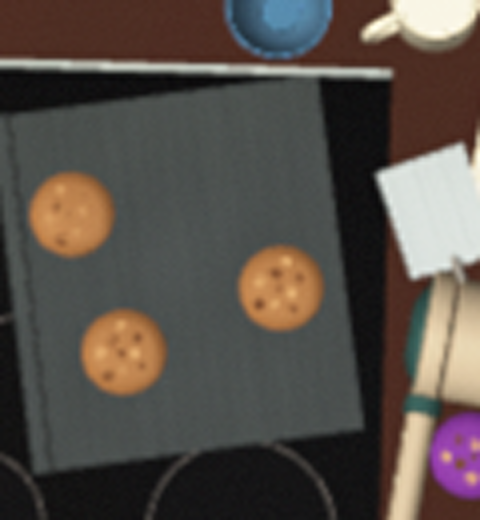

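Three remain: A (.431,.330), B, knocked to (.495,.183), and C, now by the lip at (.560,.383). I'll take C next, straight towards the lip.

```bash
cat >> h.py <<'E'
def scoop(b,yaw,adv,name,sf=9,back=.013):
    pi=np.radians(6); n,u,z=scoop_start(b,yaw); z=np.clip(z+.0007,.0045,.007); b=np.array(b[:2])
    print(lin([*(b+u*(adv-.045)),z],yaw,pi,.07,12), lin([*(b+u*adv),z],yaw,pi,.04,sf)); st()
    p,_=turner([0,0,0],yaw,pi); e=(np.array(bot.get_eef_pos())-p)[:2]; print("adv",(e-b)@u)
    shot("side",name+"a",(180,100,340,250),4)
    e=e-u*back
    lin([*e,z+.001],yaw,pi,.04); lin([*e,.02],yaw,np.radians(-3),.05); lin([*e,.10],yaw,np.radians(-4),.1); st()
    shot("side",name+"b",(180,100,340,250),4)
E
python3 - <<'E'
from h import *
scoop((.5598,.3832),np.radians(98.9),.043,"c")
E
```

```text
hit True nose z -0.0012
t 37.77 p [0.593  0.1699 0.0904] F [-0.55 -0.81  3.22] w 0.212
False False
t 40.07 p [0.577  0.2736 0.0961] F [ 0.64  0.12 -3.56] w 0.213
adv 0.042808522910006225
t 42.0 p [0.5805 0.2472 0.1628] F [-0.59 -0.74 -3.23] w 0.215
```

View pics/ca.png

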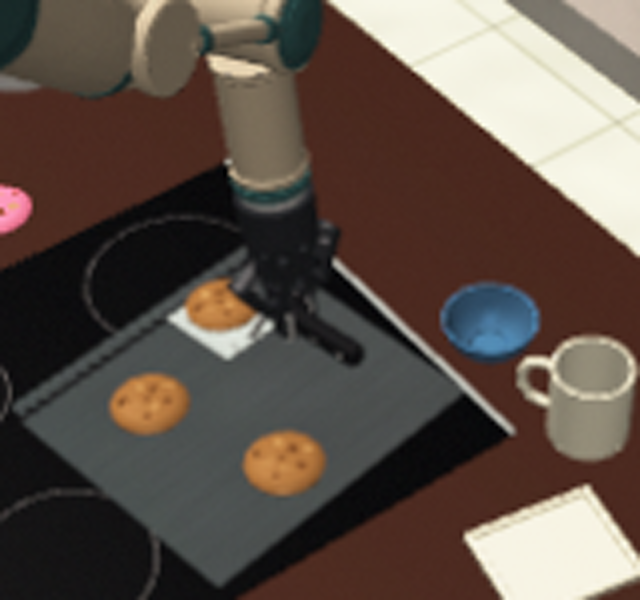

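View pics/cb.png

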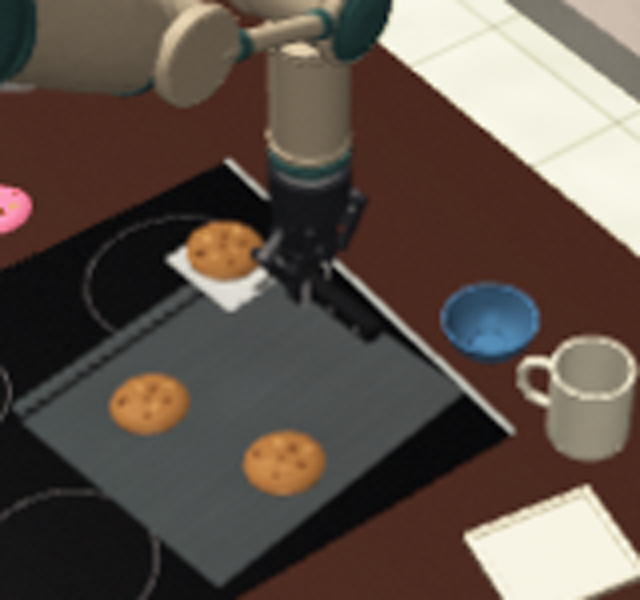

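Run:
```python
from h import *
carry(np.radians(98.9)); dump(.005,.022,.03,25,"d2"); st()
```

```text
t 48.81 p [ 0.4686 -0.1896  0.1673] F [ 0.87  0.2  -2.89] w 0.214
```

View pics/d2.png

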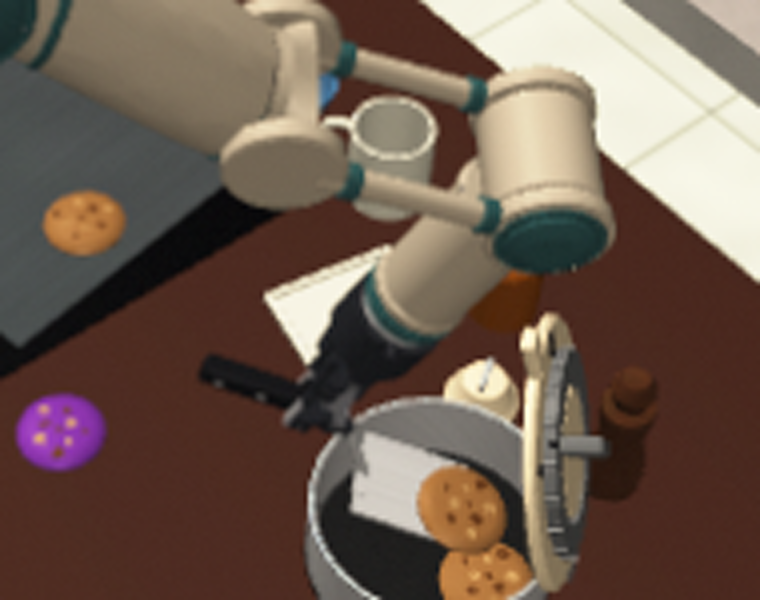

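```bash
sed -i "s/^DX=0.0; DZ=0.0/DX=0.0; DZ=0.0; PB=.036/; s/return p,(RT\*R.from_euler('z',-np.pi\/2)/return p,(RT*R.from_euler('y',PB)*R.from_euler('z',-np.pi\/2)/" h.py; grep -n "PB" h.py
python3 - <<'E'
from h import *
withdraw(.005,.022,.03,22)
t,q=turner(kp(-.10,.02,.2),KY,0); bot.move_linear(t,frame=q,velocity=.25)
_,q=turner([0,0,0],np.radians(20)); bot.reach([.45,-.0,.28],q)
for b in biscuits(): print(np.round(b[:4],1),np.round(b[4],4))
shot("side","w2",(230,160,420,310),4); shot("top","w2t",(190,160,430,290),3); st()
E
```

```text
47:DX=0.0; DZ=0.0; PB=.036
52:    return p,(RT*R.from_euler('y',PB)*R.from_euler('z',-np.pi/2)*R.from_euler('x',np.pi)).as_quat()
[220.4 247.6  10.8 343. ] [0.4309 0.3298 0.017 ]
[259.9 231.6  10.8 334.5] [0.4951 0.183  0.017 ]
t 51.6 p [ 0.4497 -0.0008  0.2797] F [-0.68 -0.32 -2.24] w 0.215
```

View pics/w2.png

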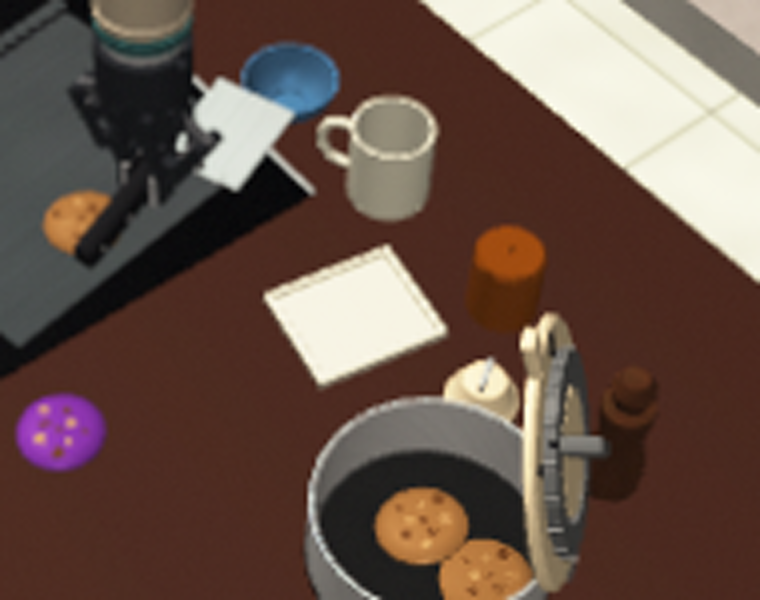

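View pics/w2t.png

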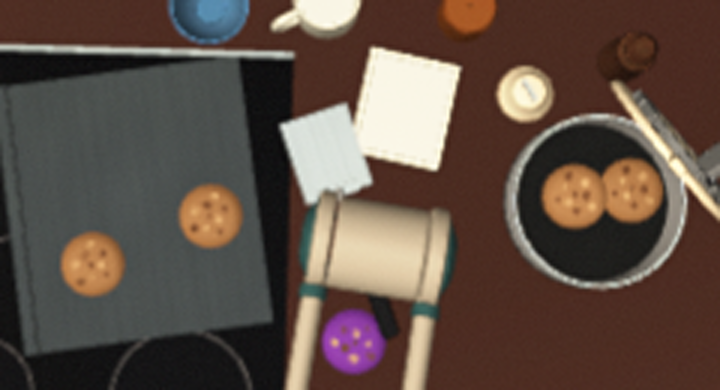

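Both biscuits lie in the drum. For A I'll start at an angle to clear B, then square up to the lip.

Run:
```python
from h import *
D=np.radians; s=D(8.9); sx=np.array([np.cos(s),np.sin(s)]); sy=np.array([-sx[1],sx[0]])
A=np.array([.4309,.3298]); 
n,u,z=scoop_start(A,D(79)); z=z+.0007; pi=D(6)
r=[lin([*(A-u*.02),z],D(79),pi,.07,12)]; 
e=A+sx*.003+sy*.02; r.append(lin([*e,z],D(90),pi,.05,12))
ys=A@sy; e=A+sx*.003+sy*(.331-ys); r.append(lin([*e,z],D(98.9),pi,.05,9)); print(r); st()
shot("side","aa",(180,100,340,250),4); shot("top","aat",(180,160,310,290),4)
```

```text
hit False nose z -0.0019
t 54.43 p [0.3899 0.118  0.0897] F [ 0.32  0.1  -1.79] w 0.214
[False, True, True]
t 56.2 p [0.414  0.1774 0.0908] F [-0.04 -1.1   4.94] w 0.219
```

View pics/aa.png

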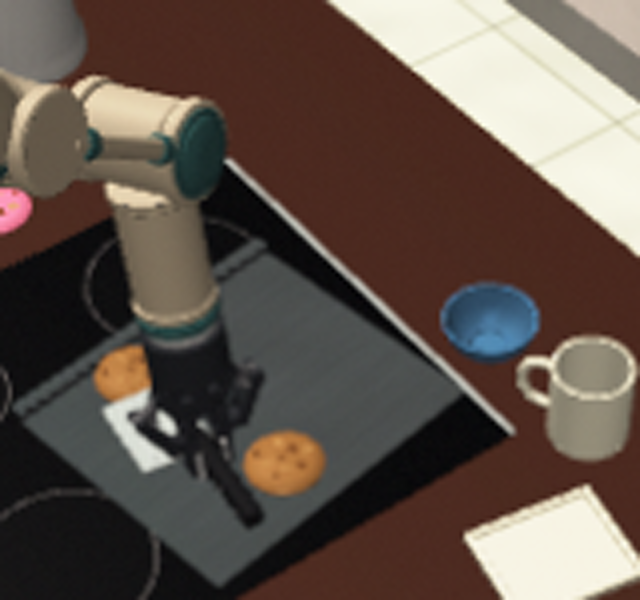

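View pics/aat.png

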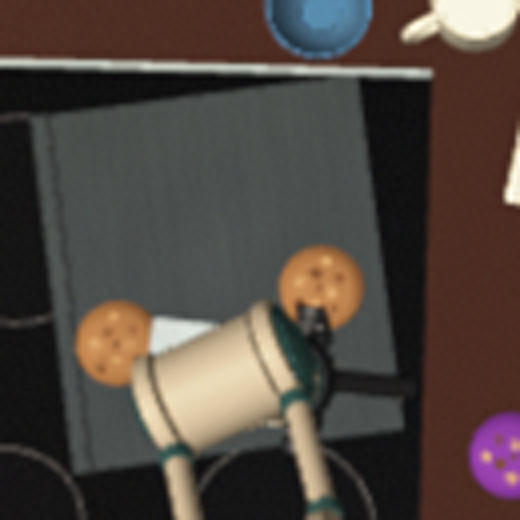

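The last move stopped on the sheet: Fz is +5 against about -2 when free, so the turner's pitch in the grip has shifted. I'll back up and re-touch gently.

Run:
```python
from h import *
D=np.radians
bot.set_gripper(0.,120)
RT=(R.from_quat(bot.get_ee_rot())*(R.from_euler('y',PB)*R.from_euler('z',-np.pi/2)*R.from_euler('x',np.pi)).inv())
e=RT.as_euler('zyx'); print("yaw,pitch",np.degrees(e)); nose=np.array(bot.get_eef_pos())+RT.apply([.1625,0,-.075]); print(nose)
yaw=e[0]; u=np.array([np.cos(yaw),np.sin(yaw)])
n=nose[:2]-u*.03
lin([*nose[:2],nose[2]+.003],yaw,e[1],.03); lin([*n,.02],yaw,D(6),.06); bot.dwell(.2); st()
shot("side","tc",(190,150,290,240),7)
for k in range(3):
    zs=.02
print(lin([*n,-.006],yaw,D(6),.02,1.6)); st()
p,_=turner([0,0,0],yaw,D(6)); print("nose z",bot.get_eef_pos()[2]-p[2])
```

```text
yaw,pitch [85.00919367  0.63764063 -6.34348764]
[ 0.42720401  0.32984146 -0.00184922]
t 58.19 p [0.411  0.1467 0.1113] F [ 0.98  0.52 -2.08] w 0.215
False
t 59.69 p [0.4113 0.1468 0.0857] F [-0.56  0.15 -2.32] w 0.212
nose z -0.005902471118413355
```

View pics/tc.png

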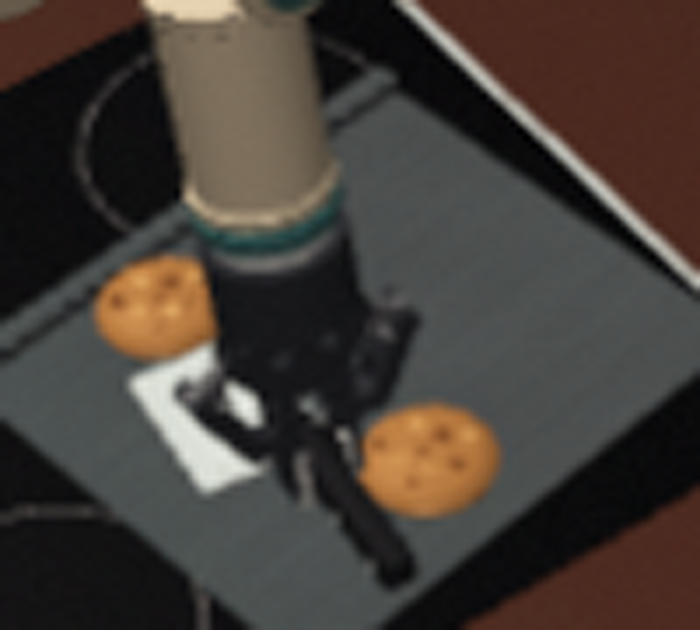

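Run:
```python
from h import *
D=np.radians
RT=(R.from_quat(bot.get_ee_rot())*(R.from_euler('y',PB)*R.from_euler('z',-np.pi/2)*R.from_euler('x',np.pi)).inv())
e=RT.as_euler('ZYX'); print(np.degrees(e)); nose=np.array(bot.get_eef_pos())+RT.apply([.1625,0,-.075]); print(nose)
print(lin([*nose[:2],-.02],e[0],D(6),.02,2)); st()
p,_=turner([0,0,0],e[0],D(6)); print("nose z",bot.get_eef_pos()[2]-p[2])
shot("side","tc2",(190,150,290,240),7)
```

```text
[ 8.50096483e+01  5.99543947e+00 -1.39248622e-02]
[ 0.42470587  0.29999088 -0.00589023]
True
t 60.08 p [0.4115 0.1468 0.0807] F [ 0.44 -0.39  1.91] w 0.211
nose z -0.010919391899338299
```

View pics/tc2.png

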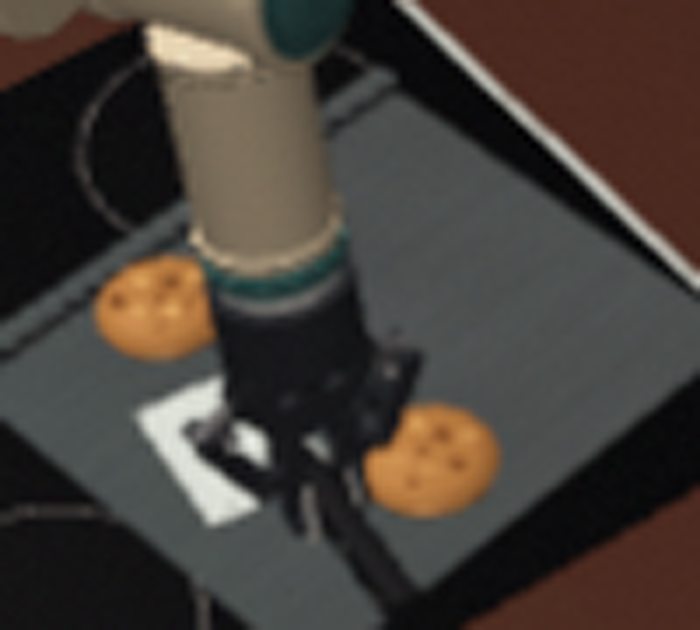

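The blade now lies flat at 8° of tool tilt, so it has slipped 8° nose-up in the grip. I'll press it flat on the sheet while rotating the tool back towards vertical, watching the force.

```bash
sed -i "s/PB=.036/PB=0.0/" h.py
python3 - <<'E'
from h import *
D=np.radians
yaw=D(85); p=np.array(bot.get_eef_pos())
for t in (6,4,2,0,-1.5):
    _,q=turner([0,0,0],yaw,D(t)); r=bot.move_linear([p[0],p[1],.0812],frame=q,velocity=.01,stop_force=25); print(t,r,np.round(bot.get_contact_force(),1),bot.get_eef_pos()[2].round(4),np.round(bot.get_torque(),2))
    if r: break
_,q=turner([0,0,0],yaw,0)
bot.move_linear([p[0],p[1],.0835],frame=q,velocity=.02); st()
bot.move_linear([p[0],p[1],.095],frame=q,velocity=.05); st()
print(bot.move_linear([p[0],p[1],.074],frame=q,velocity=.02,stop_force=2)); st()
shot("side","tc3",(190,150,290,240),7)
E
```

```text
6 False [ 0.2  0.7 -3. ] 0.0809 [-0.2   0.02  0.01]
4 False [ 0.1  0.6 -2.2] 0.081 [-0.19  0.01  0.05]
2 False [ 0.9  1.  -2.6] 0.0811 [-0.21  0.03  0.01]
0 False [ 0.2  0.4 -2.3] 0.0812 [-0.27  0.05  0.02]
-1.5 False [ 0.3  0.9 -2.1] 0.0812 [-0.23  0.   -0.  ]
t 61.68 p [0.4117 0.1473 0.0836] F [-0.91 -0.14 -1.92] w 0.212
t 62.07 p [0.4119 0.1468 0.0955] F [ 1.05 -0.6  -1.16] w 0.218
False
t 63.27 p [0.4116 0.1469 0.0741] F [ 0.    0.35 -2.82] w 0.214
```

View pics/tc3.png

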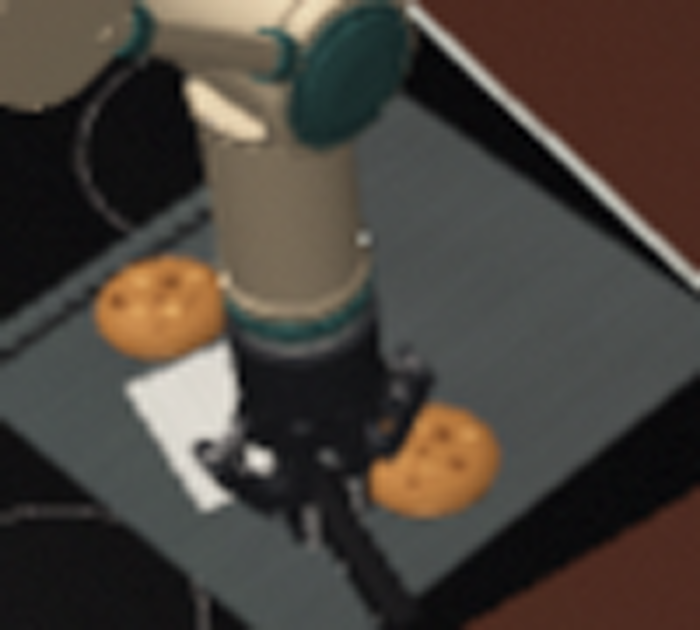

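No contact appears because the blade rides nose-up, which fits an 8° slip. The turner stands on its own, so I'll set it flat here, release it and re-grip with the tool upright.

Run:
```python
from h import *
D=np.radians
yaw=D(85); p=np.array(bot.get_eef_pos())
_,q=turner([0,0,0],yaw,D(8)); bot.move_linear([p[0],p[1],.086],frame=q,velocity=.05)
print(bot.move_linear([p[0],p[1],.079],frame=q,velocity=.01,stop_force=1.5)); st()
bot.set_gripper(.45); bot.dwell(.2); c=np.array(bot.get_eef_pos())
_,q=turner([0,0,0],yaw,0); bot.move_linear([c[0],c[1],.125],frame=q,velocity=.15)
bot.dwell(.1); shot("side","rg1",(190,150,290,240),7)
bot.move_linear([c[0],c[1],.0815],frame=q,velocity=.1); st()
bot.set_gripper(0.,120); bot.dwell(.2); st()
shot("side","rg2",(190,150,290,240),7)
```

```text
True
t 64.23 p [0.4115 0.1464 0.0808] F [0.42 0.41 1.9 ] w 0.208
t 65.95 p [0.4105 0.1464 0.0813] F [ 0.42  0.37 -0.18] w 0.446
t 66.46 p [0.411  0.1463 0.082 ] F [0.2  0.69 4.14] w 0.215
```

View pics/rg1.png

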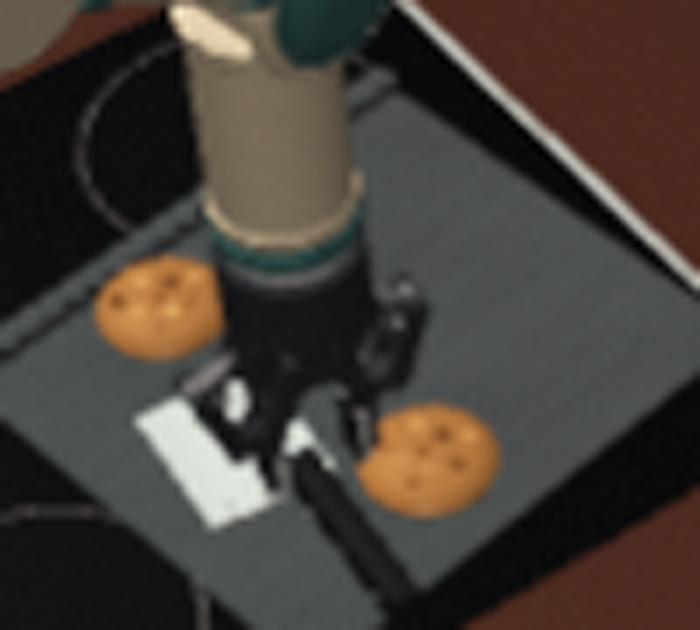

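View pics/rg2.png

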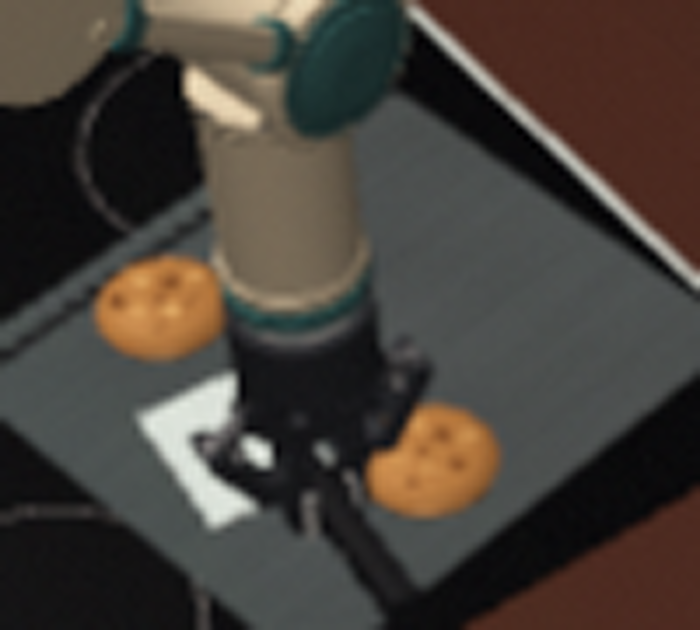

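Run:
```python
from h import *
tcp=np.array(bot.get_eef_pos()); RT=R.from_euler('z',np.radians(85))
N=lambda x,y,z:tcp+RT.apply([x+.115,y,z-.075-.001])
for nm,pt in [("noseL",(.0475,.039,.002)),("rearL",(-.0475,.039,.002)),("hend",(-.207,0,.086))]: print(nm,(proj("side",N(*pt))-[190,150])*7)
a=onz("top",208.75,245.75,.017); print("A",a, onz("side",190+162/7,150+305/7,.018)); s=np.radians(8.9); print("sheet y",-np.sin(s)*a[0]+np.cos(s)*a[1],"sx",np.cos(s)*a[0]+np.sin(s)*a[1])
```

```text
noseL [134.75048998 420.90924393]
rearL [210.53014713 531.55641267]
hend [403.47995785 604.32956395]
A [0.4366967  0.37390835 0.017     ] [0.44169538 0.3701451  0.018     ]
sheet y 0.30184492875954094 sx 0.48928632209368084
```

```bash
sed -i "s/^DX=0.0; DZ=0.0/DX=0.0; DZ=0.001/" h.py
cat >> h.py <<'E'
_s=np.radians(8.9); SX=np.array([np.cos(_s),np.sin(_s)]); SY=np.array([-SX[1],SX[0]])
def S(x,y,z): p=SX*x+SY*y; return [p[0],p[1],z]
SYAW=np.radians(98.9)
def lift(x,y,z,yaw,name):
    D=np.radians
    lin(S(x,y-.012,z+.001),yaw,D(6),.04); lin(S(x,y-.012,.02),yaw,D(-3),.05); lin(S(x,y-.012,.10),yaw,D(-4),.1); st()
    shot("side",name,(180,100,340,250),4)
E
python3 - <<'E'
from h import *
D=np.radians
lin(S(.4677,.235,.035),D(85),0,.06)
lin(S(.49,.250,.035),SYAW,D(6),.06); 
lin(S(.49,.250,.0068),SYAW,D(6),.04); bot.dwell(.1); st()
print(lin(S(.49,.30,.0066),SYAW,D(6),.05,9),lin(S(.49,.335,.0066),SYAW,D(6),.04,9)); st()
shot("side","ab",(180,100,340,250),4)
E
```

```text
t 69.37 p [0.4694 0.1711 0.0996] F [-0.26 -0.44 -1.07] w 0.213
False False
t 71.54 p [0.4559 0.2552 0.099 ] F [ 0.05  0.12 -1.31] w 0.21
```

View pics/ab.png

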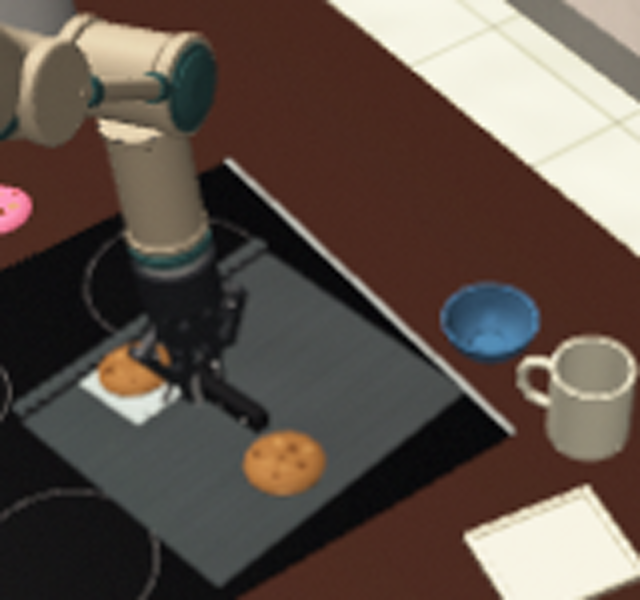

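Biscuit A is on the blade at zoom (133,370). I'll lift it and check.

Run:
```python
from h import *
lift(.49,.335,.0066,SYAW,"ac")
```

```text
t 73.47 p [0.4594 0.2295 0.1639] F [ 0.06 -0.09 -2.89] w 0.215
```

View pics/ac.png

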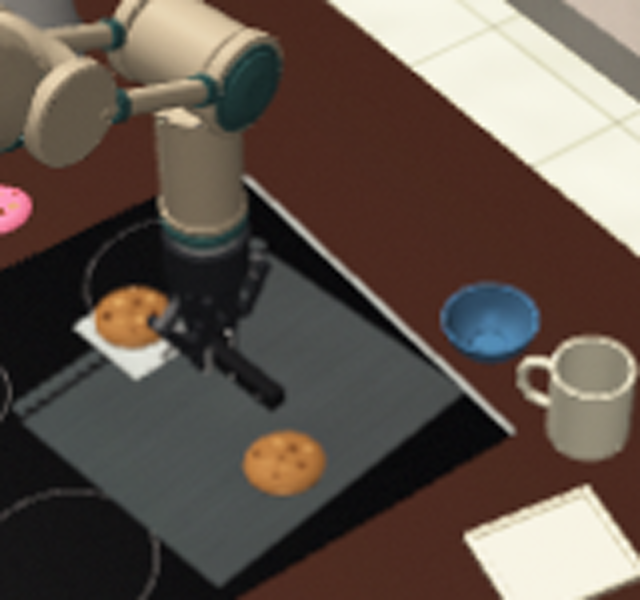

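Run:
```python
from h import *
for a in [(400.7,223.3),(381,225.3)]:
    w=onz("top",*a,.02)[:2]-KC; print("kpos",w@kx,w@ky)
carry(SYAW); dump(.0,-.025,.045,24,"d3"); st()
withdraw(.0,-.025,.045,22)
t,q=turner(kp(-.10,.02,.2),KY,0); bot.move_linear(t,frame=q,velocity=.25)
_,q=turner([0,0,0],np.radians(20)); bot.reach([.45,-.03,.28],q)
for b in biscuits(): print(np.round(b[:4],1),np.round(b[4],4))
shot("side","w3",(230,160,420,310),4); shot("top","w3t",(190,160,430,290),3); st()
```

```text
kpos 0.053410957985278 -0.02454612193404214
kpos -0.00856246088709186 0.016168046773850017
t 80.03 p [ 0.4283 -0.215   0.1809] F [-0.21  0.25 -3.22] w 0.211
[259.9 231.6  10.8 335.5] [0.495 0.183 0.017]
t 82.91 p [ 0.4497 -0.0306  0.2798] F [-0.17 -0.56 -2.75] w 0.211
```

View pics/w3.png

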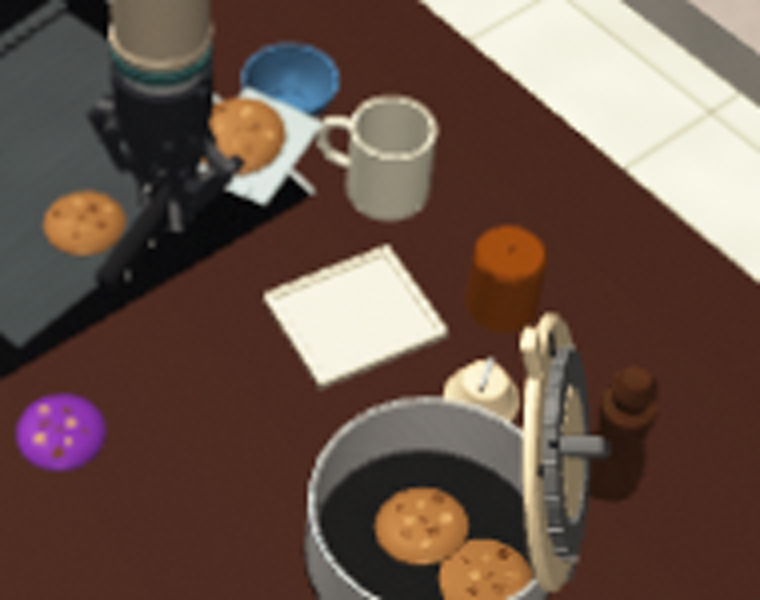

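View pics/w3t.png

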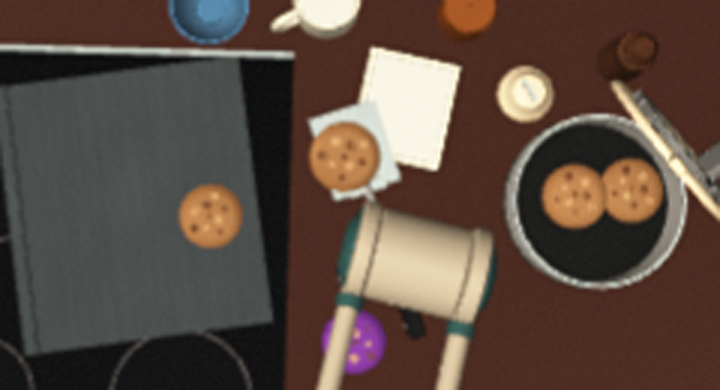

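The biscuit stayed on the blade, shifted to its left side. I'll check the dump picture for the actual pitch.

View pics/d3.png

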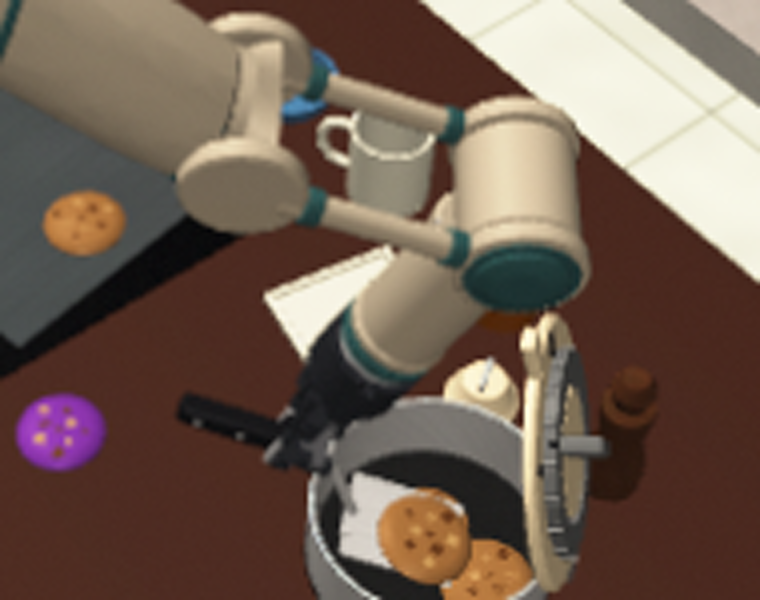

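It slid forward but was blocked by biscuit 2, and my withdrawal lifted it again. I'll carry it back, dump from higher and steeper, then pull straight back.

```bash
cat >> h.py <<'E'
def dump2(xk,yk,nz,pit,name):
    D=np.radians
    lin(kp(xk,yk,.12),KY,D(-3),.10); lin(kp(xk,yk,nz+.01),KY,D(8),.12); lin(kp(xk,yk,nz),KY,D(pit),.15); bot.dwell(.3)
    shot("side",name+"a",(230,160,420,310),4)
    lin(kp(xk-.05,yk,nz+.004),KY,D(pit),.25); bot.dwell(.15); shot("side",name+"b",(230,160,420,310),4); st()
E
python3 - <<'E'
from h import *
carry(np.radians(20)); dump2(-.015,-.03,.065,28,"e1")
E
```

```text
t 87.88 p [ 0.3897 -0.1778  0.2124] F [ 0.29  0.33 -1.71] w 0.212
```

View pics/e1a.png

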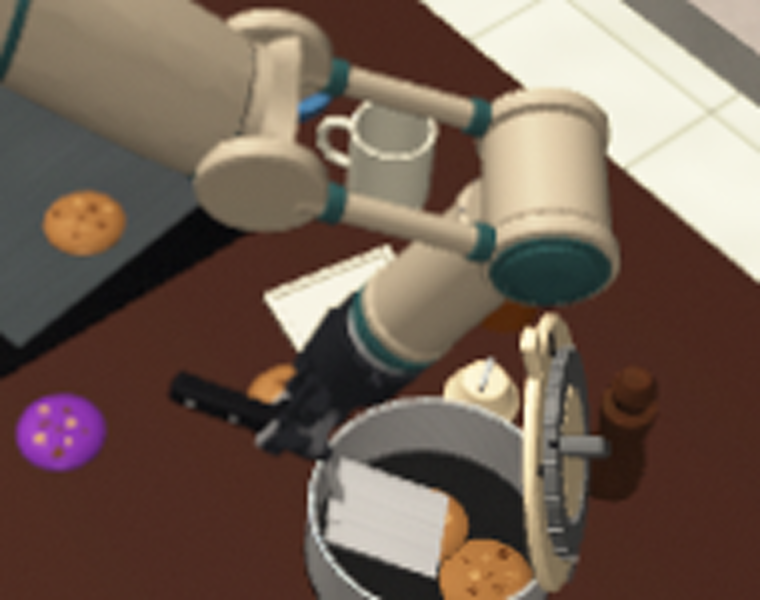

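View pics/e1b.png

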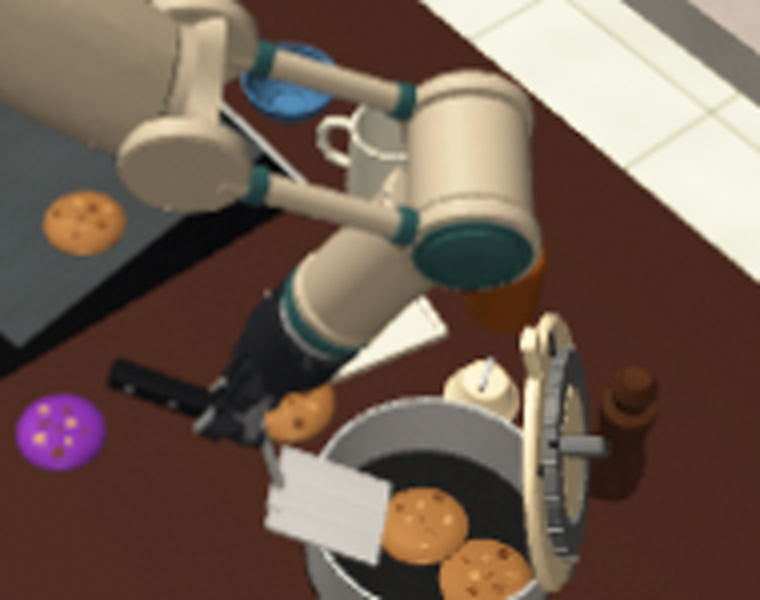

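The biscuit slid off on the way and now lies on the worktop, at side zoom (300,405). I'll retreat and locate it.

Run:
```python
from h import *
p,q=turner(kp(-.10,-.03,.2),KY,0); bot.move_linear(p,frame=q,velocity=.2)
_,q=turner([0,0,0],np.radians(30)); bot.reach([.35,.05,.28],q)
im,d=shot("side","f1",(230,150,420,300),4); im2,d2=shot("top","f1t",(280,160,440,290),5); st()
hsv=cv2.cvtColor(im2,cv2.COLOR_BGR2HSV); m=cv2.inRange(hsv,(4,90,90),(18,255,255)); m=cv2.morphologyEx(m,cv2.MORPH_CLOSE,np.ones((5,5),np.uint8))
for c in cv2.findContours(m,cv2.RETR_EXTERNAL,cv2.CHAIN_APPROX_NONE)[0]:
    if cv2.contourArea(c)>80:
        M=cv2.moments(c); u,v=M['m10']/M['m00'],M['m01']/M['m00']; w=onz("top",u,v,.011); print(round(u,1),round(v,1),cv2.contourArea(c),np.round(w,4),"k",np.round([(w[:2]-KC)@kx,(w[:2]-KC)@ky],3))
```

```text
t 89.57 p [0.3507 0.0489 0.2794] F [ 0.01 -0.44 -2.67] w 0.209
440.3 273.9 145.5 [ 0.356  -0.4964  0.011 ] k [ 0.048 -0.263]
258.1 230.7 256.5 [0.4984 0.1902 0.011 ] k [-0.38   0.292]
390.3 224.1 668.5 [ 0.5372 -0.3081  0.011 ] k [ 0.023 -0.003]
335.1 225.6 365.0 [ 0.5255 -0.1003  0.011 ] k [-0.142  0.124]
54.9 269.3 4159.0 [0.3339 0.9466 0.011 ] k [-1.061  0.661]
364.5 191.0 281.0 [ 0.66   -0.2089  0.011 ] k [0.028 0.155]
345.4 162.1 265.5 [ 0.7684 -0.1341  0.011 ] k [0.042 0.286]
```

View pics/f1.png

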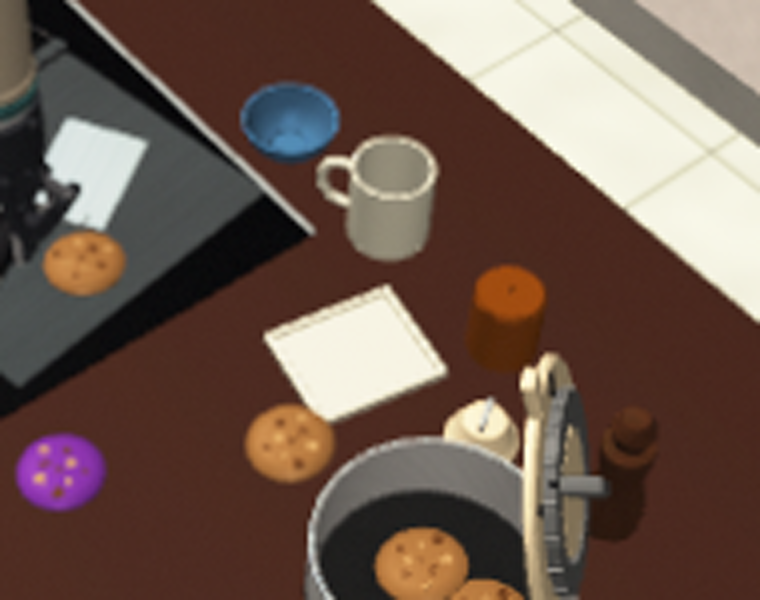

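View pics/f1t.png

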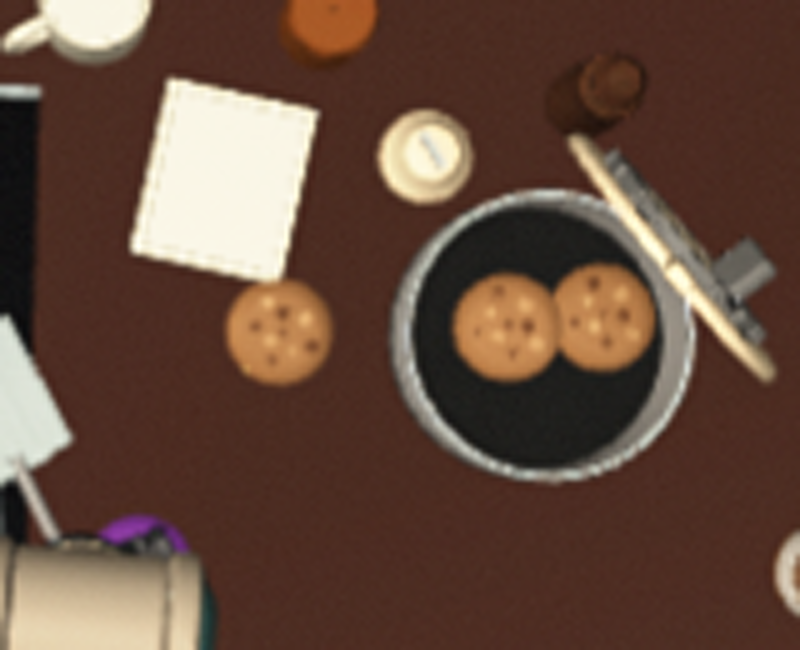

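A sits by the rest's corner at (.523,-.103). The drum wall can stop it, but that push heading (-90°) needs the grip flipped, so I'll do B first with this grip, starting with a gentle touch.

Run:
```python
from h import *
D=np.radians; B=np.array([.495,.183]); x=B@SX; y=B@SY; print(x,y)
p,q=turner(S(x,.052,.16),SYAW,0); bot.reach(p,q)
lin(S(x,.052,.02),SYAW,D(6),.2); bot.dwell(.1)
h=lin(S(x,.052,.0),SYAW,D(6),.012,1.5); st(); pp,_=turner([0,0,0],SYAW,D(6)); print(h,"nose z",bot.get_eef_pos()[2]-pp[2])
shot("side","b1",(180,120,340,270),4)
```

```text
0.5173521342486502 0.10421501421756149
t 93.46 p [ 0.5269 -0.0204  0.0926] F [ 0.1   0.57 -2.06] w 0.216
False nose z 6.444706543320966e-05
```

View pics/b1.png

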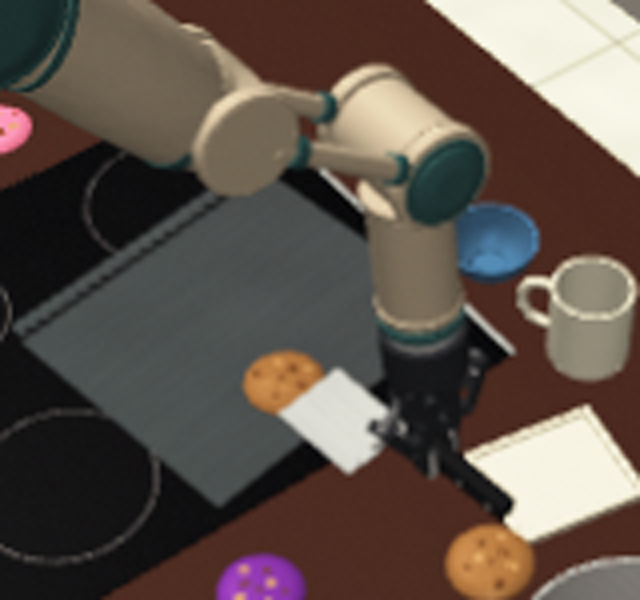

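Run:
```python
from h import *
D=np.radians; x=.5174
h=lin(S(x,.05,-.016),SYAW,D(6),.012,1.5); st(); pp,_=turner([0,0,0],SYAW,D(6)); print(h,"nose z",bot.get_eef_pos()[2]-pp[2])
im,d=shot("side","b2",(230,170,310,245),8)
tcp=np.array(bot.get_eef_pos())
for bias in (0,4,8,12):
    RT=R.from_euler('z',SYAW)*R.from_euler('y',D(6-bias)); N=lambda x,y,z:tcp+RT.apply([x+.115,y,z-.075])
    print(bias,*[((proj("side",N(*pt))-[230,170])*8).round(0) for pt in [(.0475,.039,.002),(.0475,-.039,.002),(-.0475,.039,.002),(-.207,0,.086)]], N(.0475,0,0)[2].round(4),N(-.0475,0,0)[2].round(4))
```

```text
t 94.61 p [ 0.5269 -0.0225  0.0777] F [ 1.09 -1.65  0.09] w 0.209
True nose z -0.014877131203679866
0 [180. 508.] [295. 417.] [318. 606.] [620. 611.] -0.014 -0.004
4 [170. 488.] [286. 397.] [310. 594.] [622. 621.] -0.003 0.0003
8 [162. 467.] [278. 377.] [302. 582.] [622. 631.] 0.0083 0.005
12 [154. 447.] [271. 357.] [294. 570.] [622. 640.] 0.02 0.0101
```

View pics/b2.png

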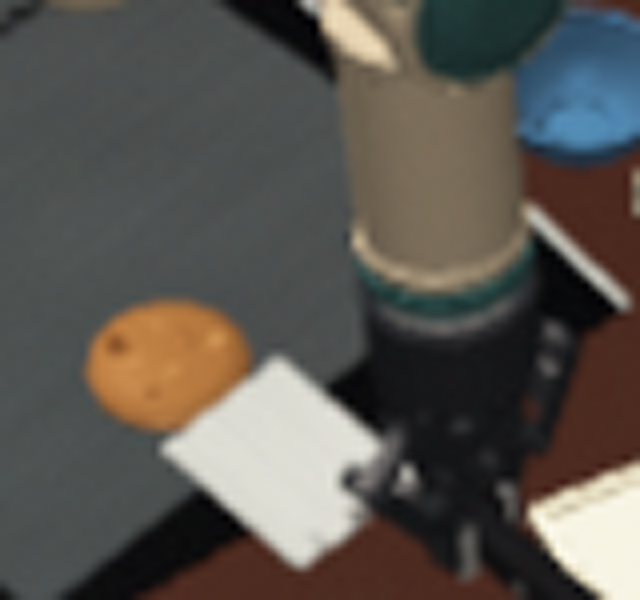

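Corner positions fit a 12° nose-up slip. The likely cause is the blade's rear catching the drum rim when I withdrew. I'll set the turner flat on free sheet, re-grip it upright, then do B.

Run:
```python
from h import *
import h
D=np.radians
h.PB=.2
p=np.array(bot.get_eef_pos()); bot.move_linear([p[0],p[1]-.02,p[2]+.05],velocity=.15)
lin(S(.62,.20,.05),SYAW,0,.2)
print(lin(S(.62,.20,-.002),SYAW,0,.02,1.5)); st()
shot("side","r3a",(200,130,320,230),6)
bot.set_gripper(.45); bot.dwell(.2); c=np.array(bot.get_eef_pos())
h.PB=0
_,q=turner([0,0,0],SYAW,0); bot.move_linear([c[0],c[1],.12],frame=q,velocity=.15)
bot.move_linear([c[0],c[1],.0815],frame=q,velocity=.1); bot.set_gripper(0.,120); bot.dwell(.2); st()
shot("side","r3",(200,130,320,230),6)
tcp=np.array(bot.get_eef_pos()); RT=R.from_euler('z',SYAW); N=lambda x,y,z:tcp+RT.apply([x+.115,y,z-.076])
print([((proj("side",N(*pt))-[200,130])*6).round(0) for pt in [(.0475,.039,.002),(.0475,-.039,.002),(-.0475,.039,.002),(-.207,0,.086)]])
```

```text
True
t 98.16 p [0.6066 0.1328 0.0831] F [ 0.7  -0.88  0.94] w 0.215
t 100.18 p [0.6061 0.1328 0.0821] F [1.18 0.09 1.58] w 0.211
[array([271., 396.]), array([353., 336.]), array([368., 469.]), array([588., 481.])]
```

View pics/r3.png

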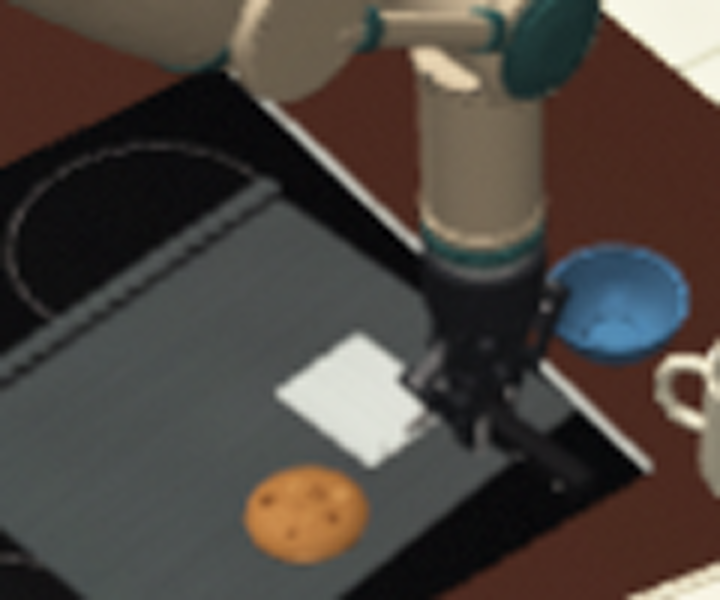

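Run:
```python
from h import *
D=np.radians; x=.5174
lin(S(.62,.18,.05),SYAW,0,.15); lin(S(x,.05,.05),SYAW,D(5),.2)
im,d=bot.camera("side")
lin(S(x,.05,.0070),SYAW,D(6),.05); bot.dwell(.1); st()
print(lin(S(x,.17,.0066),SYAW,D(6),.07,10),lin(S(x,.29,.0066),SYAW,D(6),.06,10)); st()
shot("side","b3",(180,100,340,250),4)
print(lin(S(x,.335,.0066),SYAW,D(6),.04,9)); st()
shot("side","b4",(180,100,340,250),4)
```

```text
t 102.77 p [ 0.5276 -0.0225  0.0999] F [ 0.17  0.12 -2.08] w 0.21
False False
t 106.78 p [0.4901 0.2146 0.0991] F [-0.35  0.49 -1.  ] w 0.214
False
t 108.11 p [0.483  0.2593 0.0991] F [-0.28  0.15 -1.72] w 0.214
```

View pics/b3.png

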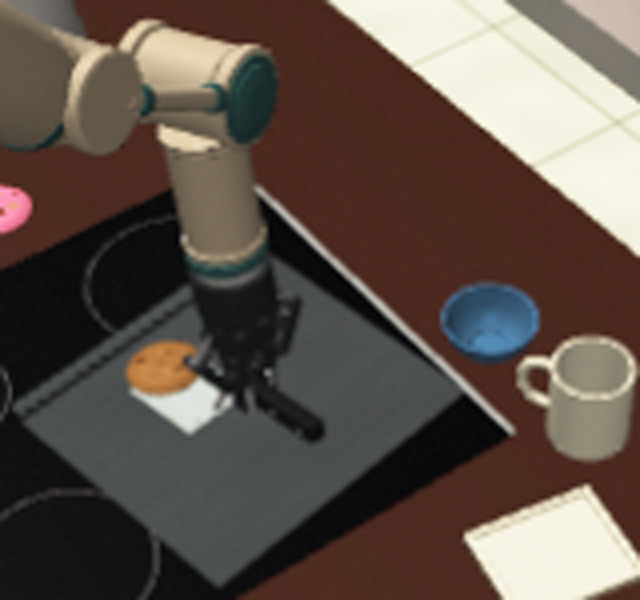

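View pics/b4.png

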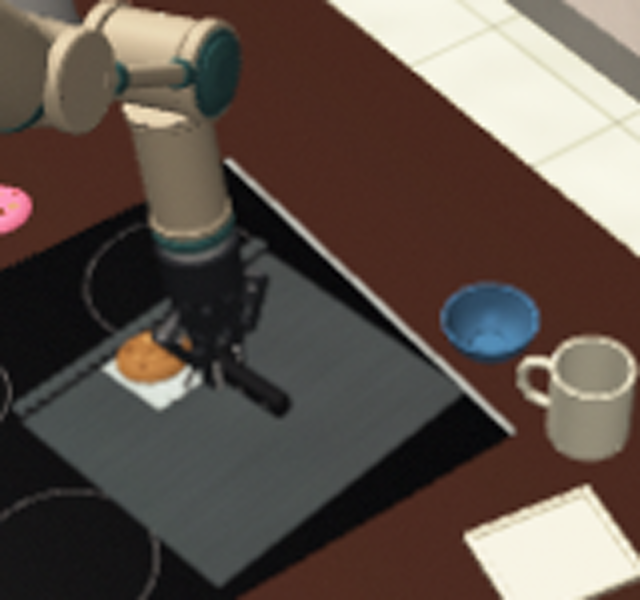

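Run:
```python
from h import *
lift(.5174,.335,.0066,SYAW,"b5"); carry(SYAW); st(); shot("side","b6",(230,160,420,310),4)
```

```text
t 110.04 p [0.4865 0.2337 0.1639] F [-0.63  0.52 -2.81] w 0.213
t 114.67 p [ 0.4284 -0.176   0.2344] F [-0.48  1.11 -2.51] w 0.21
```

View pics/b6.png

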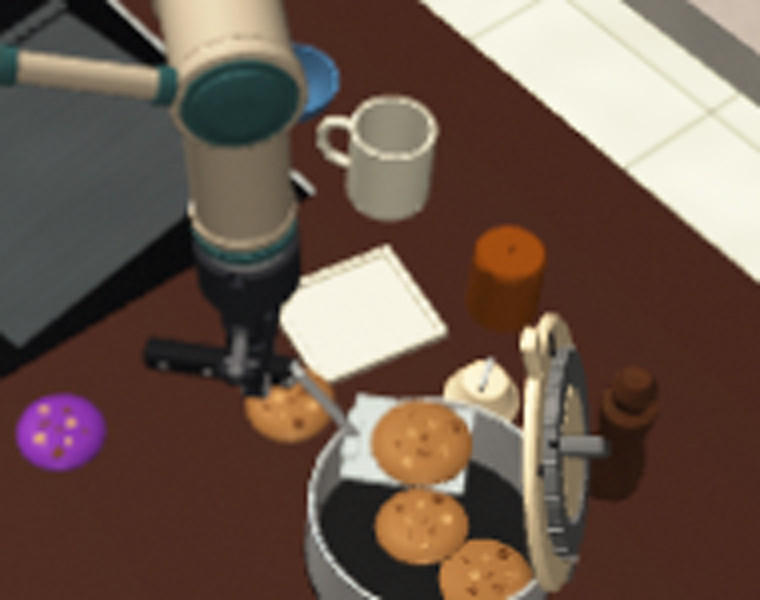

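Run:
```python
from h import *
dump2(.0,.03,.06,27,"g2")
```

```text
t 117.22 p [ 0.4433 -0.1481  0.2057] F [ 0.28 -1.05  2.33] w 0.216
```

View pics/g2a.png

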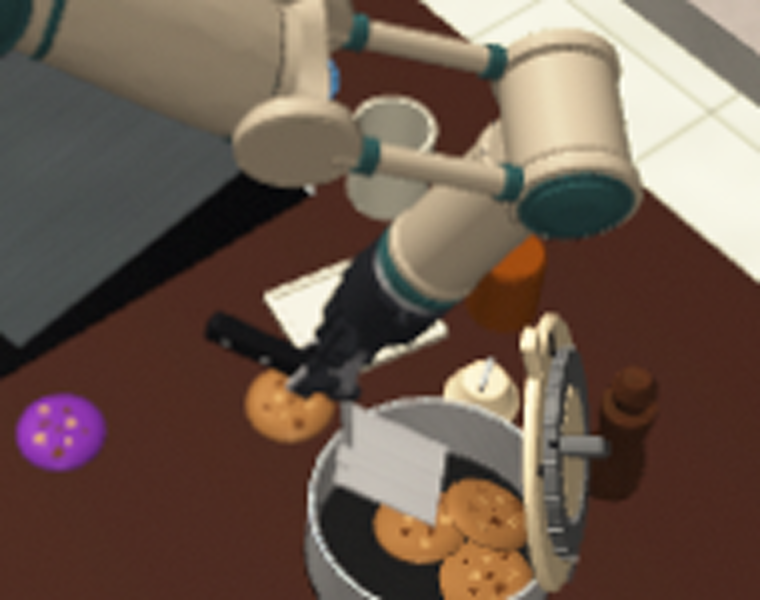

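View pics/g2b.png

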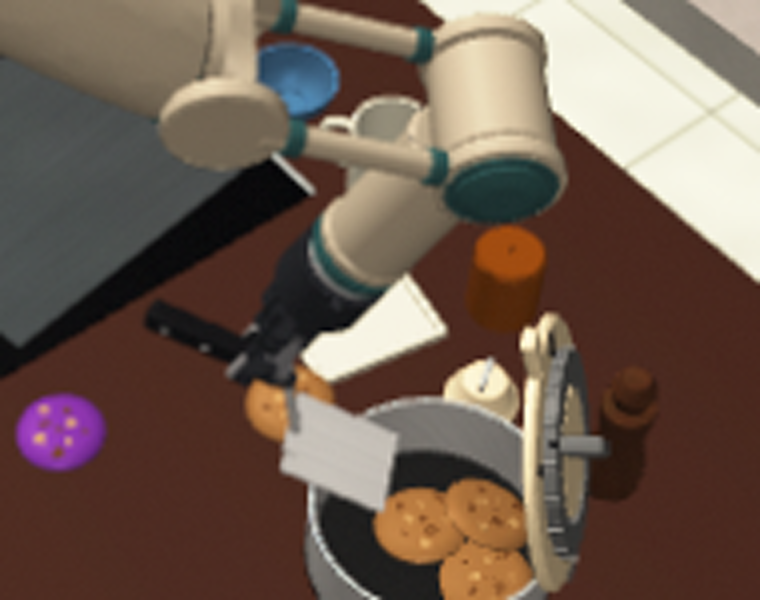

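Three are in. Fz shows the blade's underside resting on the rim, which explains the slips. I'll lift clear, set the turner on the free worktop, and re-grip with the tool flipped for A.

Run:
```python
from h import *
D=np.radians
lin(kp(-.05,.03,.13),KY,D(15),.15); lin(kp(-.10,.03,.17),KY,0,.2)
y=D(-50); 
lin([.40,-.20,.06],y,0,.2); bot.dwell(.1)
print(lin([.40,-.20,-.01],y,0,.02,1.5)); st()
shot("side","h1",(200,200,360,320),5)
```

```text
True
t 121.88 p [ 0.2956 -0.0755  0.0727] F [ 1.37 -0.17  2.46] w 0.212
```

View pics/h1.png

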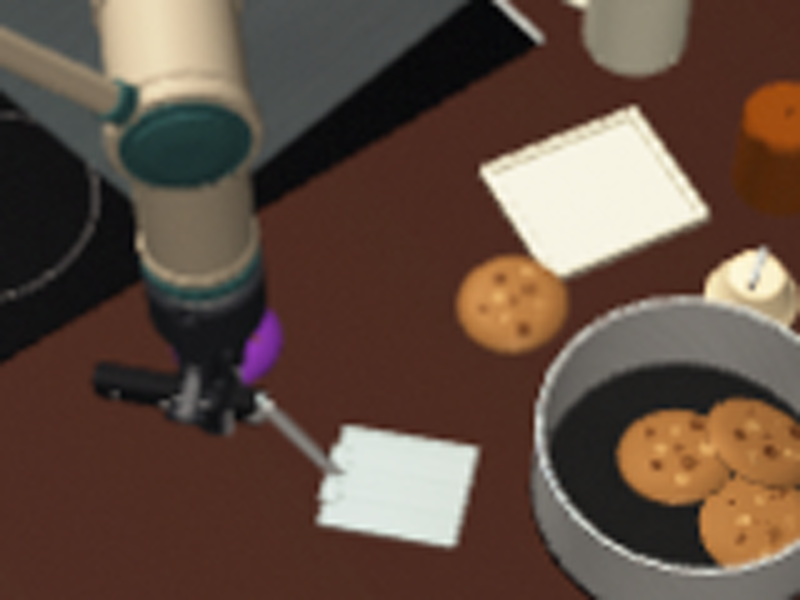

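```bash
sed -i "s/R.from_euler('y',PB)\*R.from_euler('z',-np.pi\/2)/R.from_euler('y',PB)*R.from_euler('z',FL*np.pi\/2)/; s/PB=0.0/PB=0.0; FL=1/; s/DZ=0.001/DZ=0.0/" h.py; grep -n "FL" h.py
python3 - <<'E'
from h import *
D=np.radians
print(onz("side",302.6,260.6,.014))
bot.set_gripper(.45); bot.dwell(.15); c=np.array(bot.get_eef_pos())
bot.move_linear([c[0],c[1],.13],velocity=.25)
_,q=turner([0,0,0],D(-50),0); bot.reach([c[0],c[1],.13],q)
bot.move_linear([c[0],c[1],.0755],velocity=.12); st(); bot.set_gripper(0.,120); bot.dwell(.15); st()
shot("side","h2",(200,200,360,320),5)
tcp=np.array(bot.get_eef_pos()); RT=R.from_euler('z',D(-50)); N=lambda x,y,z:tcp+RT.apply([x+.115,y,z-.076])
print([((proj("side",N(*pt))-[200,200])*5).round(0) for pt in [(.0475,.039,.002),(.0475,-.039,.002),(-.0475,.039,.002),(-.207,0,.086)]])
u=np.array([np.cos(D(-93)),np.sin(D(-93))]); a=np.array([.516,-.1005])
for s in (-.064,.081): print(bot.ik(*turner([*(a+u*s),.001],D(-93),D(6))))
E
```

```text
47:DX=0.0; DZ=0.0; PB=0.0; FL=1
52:    return p,(RT*R.from_euler('y',PB)*R.from_euler('z',FL*np.pi/2)*R.from_euler('x',np.pi)).as_quat()
[ 0.52790845 -0.10439745  0.014     ]
t 126.05 p [ 0.2946 -0.075   0.0757] F [-0.15  0.01  0.72] w 0.45
t 126.51 p [ 0.2949 -0.075   0.076 ] F [-0.72  1.11  6.11] w 0.213
[array([465., 451.]), array([440., 550.]), array([332., 425.]), array([ 83., 363.])]
[2.18018820e-02 3.52141497e-01 1.83070904e+00 1.28061845e-01
 9.54837368e-01 3.11772497e-04]
[-0.25619222  0.33964594  1.8518465   0.12399421  0.97495758 -0.27475506]
```

View pics/h2.png

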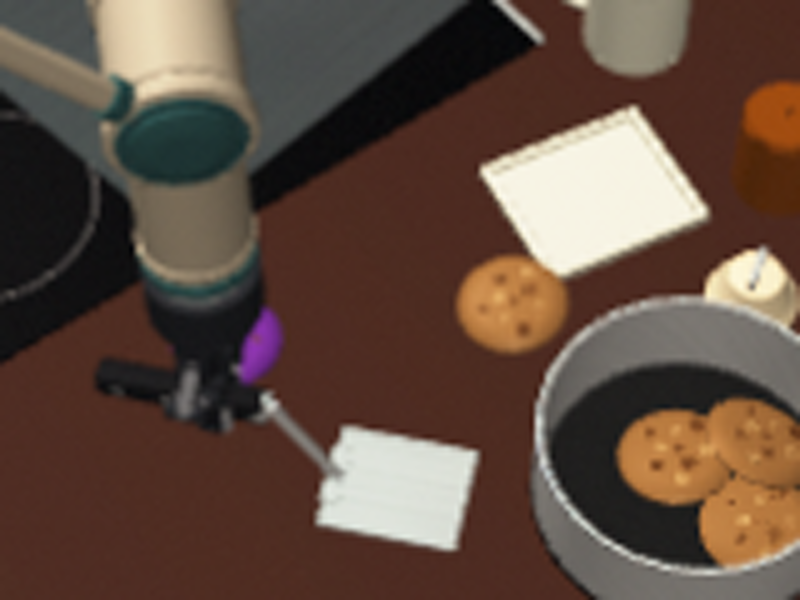

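Re-gripped level. The nose sits about 6 mm further ahead of the grip now, so I corrected for that. Next I'll scoop A against the drum wall.

```bash
sed -i "s/DX=0.0; DZ=0.0/DX=-0.006; DZ=0.0005/" h.py
python3 - <<'E'
from h import *
D=np.radians
c=np.array(bot.get_eef_pos()); bot.move_linear([c[0],c[1],.18],velocity=.2)
Y=D(-93); u=np.array([np.cos(Y),np.sin(Y)]); a=np.array([.516,-.102])
p,q=turner([*(a-u*.06),.12],Y,0); bot.reach(p,q)
lin([*(a-u*.06),.03],Y,D(6),.2); lin([*(a-u*.06),.0015],Y,D(6),.05); bot.dwell(.1); st()
shot("side","i0",(230,180,390,300),5)
print(lin([*(a+u*.0),.0010],Y,D(6),.06,8)); st()
print(lin([*(a+u*.074),.0010],Y,D(6),.05,8)); st()
pp,_=turner([0,0,0],Y,D(6)); print((np.array(bot.get_eef_pos())-pp))
shot("side","i1",(230,180,390,300),5); shot("top","i1t",(290,170,410,270),5)
E
```

```text
t 129.78 p [0.5277 0.1174 0.0943] F [ 0.54  0.19 -2.42] w 0.208
False
t 130.98 p [0.5243 0.0574 0.0937] F [-0.24 -1.21 -1.1 ] w 0.212
False
t 132.62 p [ 0.5204 -0.0165  0.0936] F [-0.49  0.75 -0.53] w 0.213
[ 0.51204161 -0.17593291  0.00091663]
```

View pics/i0.png

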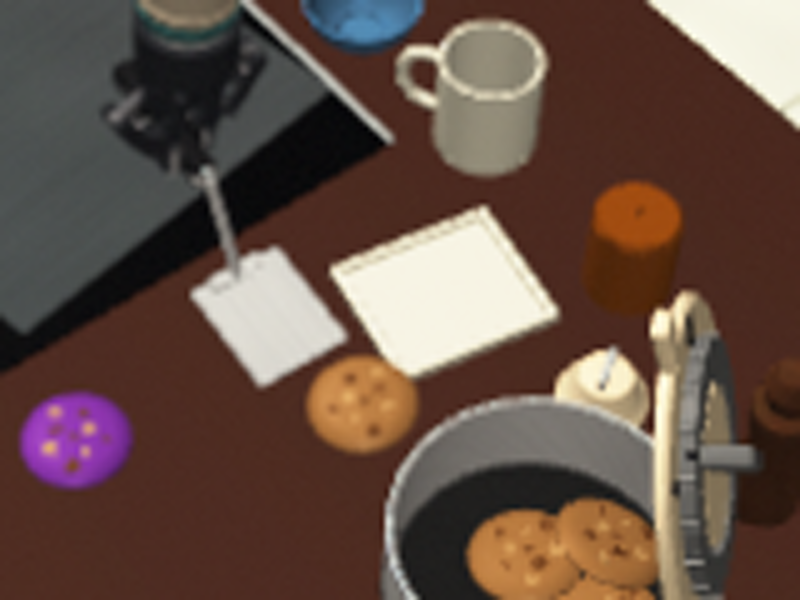

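View pics/i1.png

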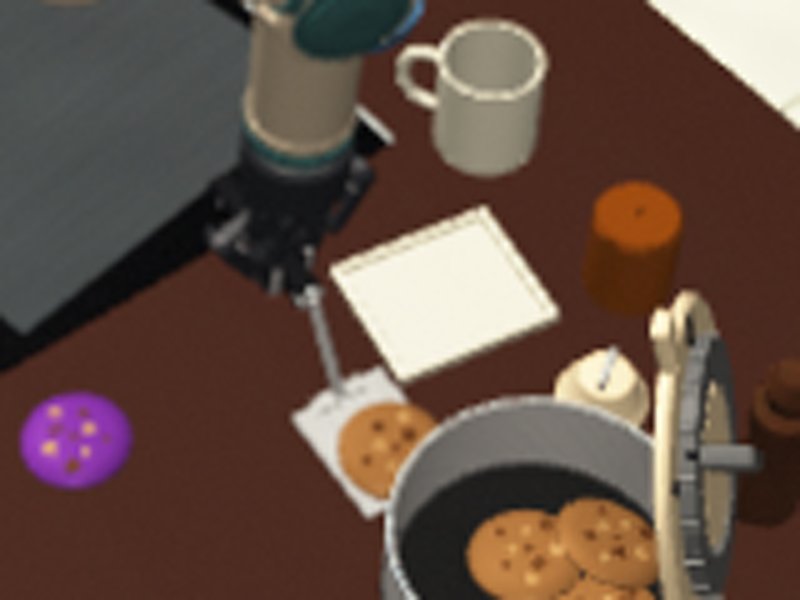

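View pics/i1t.png

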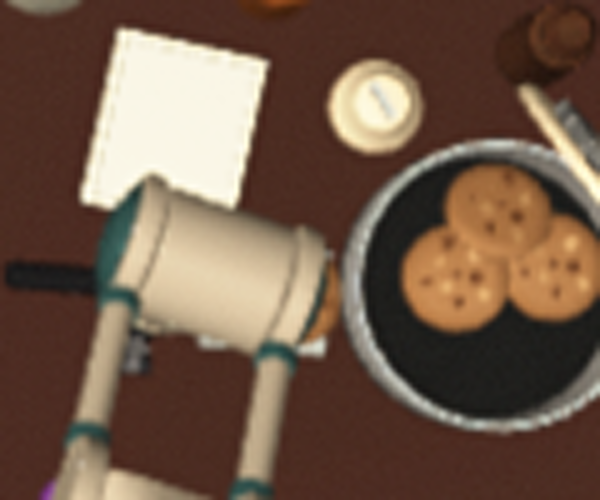

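A is on the blade against the drum at side zoom (388,448). I'll push a few more millimetres, then lift.

Run:
```python
from h import *
D=np.radians
Y=D(-93); u=np.array([np.cos(Y),np.sin(Y)]); a=np.array([.516,-.102])
print(lin([*(a+u*.079),.0010],Y,D(6),.04,6)); st()
e=a+u*.070
lin([*e,.002],Y,D(5),.04); lin([*e,.014],Y,D(-3),.04); lin([*e,.10],Y,D(-4),.09); lin([*(e-u*.02),.17],Y,D(-4),.12); st()
shot("side","i2",(230,160,420,310),4)
```

```text
False
t 132.99 p [ 0.5203 -0.0218  0.0936] F [ 0.18  0.42 -1.21] w 0.208
t 135.78 p [0.5218 0.0211 0.2327] F [ 0.41  0.18 -3.1 ] w 0.213
```

View pics/i2.png

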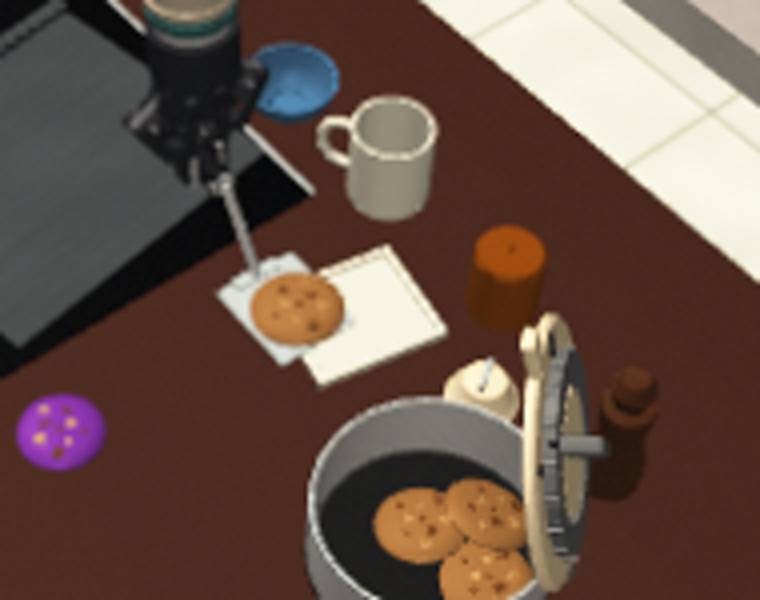

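Run:
```python
from h import *
D=np.radians; Y=D(-93)
print(bot.ik(*turner([.485,-.262,.075],Y,D(26))))
lin([.485,-.262,.15],Y,D(-3),.11); lin([.485,-.262,.10],Y,D(6),.1); lin([.485,-.262,.075],Y,D(26),.12); bot.dwell(.4); st()
shot("side","j1",(230,160,420,310),4)
```

```text
[-0.67121171  0.30910697  1.63314495  0.36666568  1.48139612 -0.70434432]
t 138.41 p [ 0.4912 -0.1428  0.217 ] F [-0.2  -0.24 -2.54] w 0.214
```

View pics/j1.png

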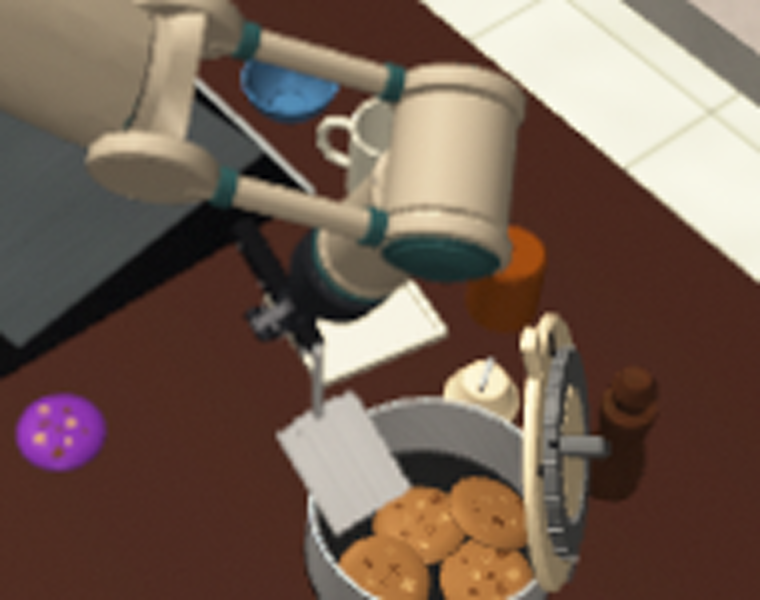

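All four biscuits lie in the drum. Now the turner goes back to its rest.

Run:
```python
from h import *
D=np.radians; Y=D(-93)
lin([.485,-.262,.16],Y,D(10),.2); lin([.49,-.2,.19],Y,0,.25)
Y=D(-10.5); u=np.array([np.cos(Y),np.sin(Y)]); n=np.array([.637,-.057])+u*.0475
p,q=turner([*n,.13],Y,0); bot.reach(p,q)
lin([*n,.035],Y,0,.15); bot.dwell(.1); st()
shot("side","l1",(250,190,370,280),6); shot("top","l1t",(290,160,370,240),7)
```

```text
t 141.53 p [ 0.5191 -0.0351  0.1117] F [ 0.3   0.65 -3.  ] w 0.212
```

View pics/l1.png

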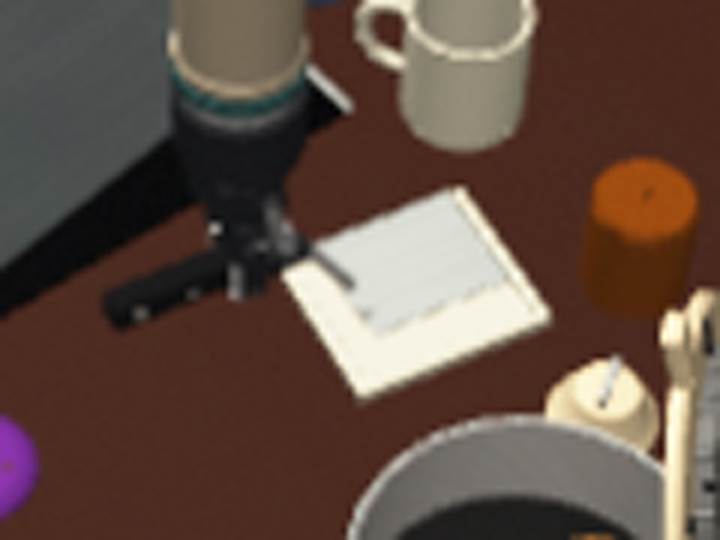

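View pics/l1t.png

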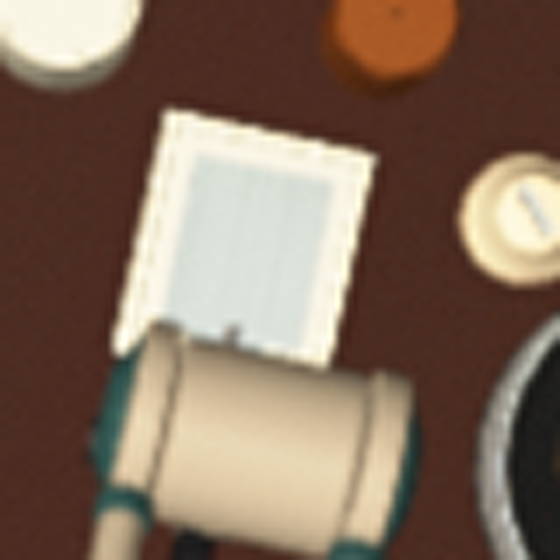

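It's well centred over the dish (top zoom (250,250)). I'll lower it, release and retreat.

Run:
```python
from h import *
D=np.radians
Y=D(-10.5); u=np.array([np.cos(Y),np.sin(Y)]); n=np.array([.637,-.057])+u*.0475
print(lin([*n,.0],Y,0,.03,2)); st()
bot.set_gripper(.5); bot.dwell(.15); c=np.array(bot.get_eef_pos()); bot.move_linear([c[0],c[1],.25],velocity=.25)
# toward lid tab above
q=down(KY+np.pi/2)
bot.reach(tabpos(1.35,dz=.07),q); st()
shot("side","m1",(220,120,420,320),3); shot("top","m1t",(290,160,370,260),6)
```

```text
True
t 142.55 p [ 0.518  -0.0349  0.0804] F [-0.45  0.19  3.59] w 0.212
t 145.14 p [ 0.5609 -0.3296  0.3869] F [0.5  0.69 0.22] w 0.499
```

View pics/m1.png

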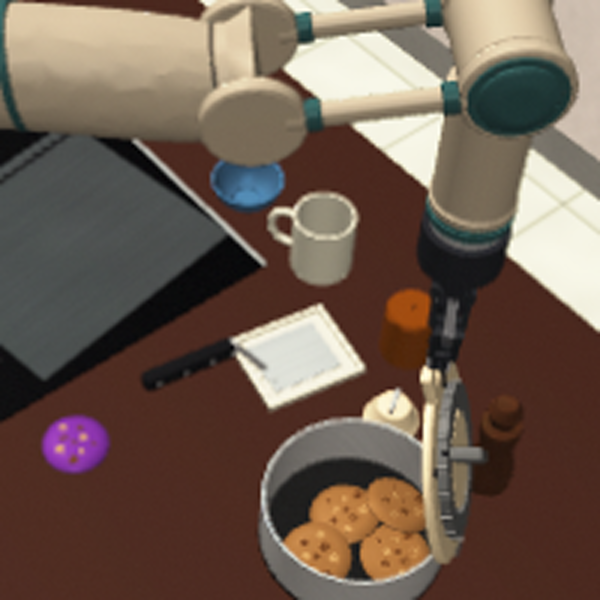

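View pics/m1t.png

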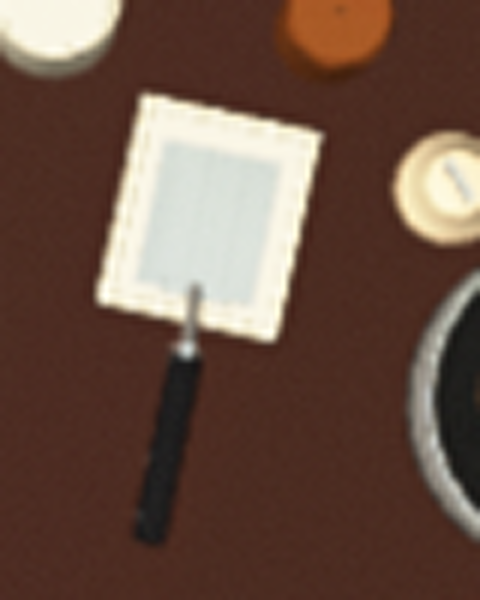

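The turner lies flat in its rest and all four biscuits are in. Next I'll shut the lid.

Run:
```python
from h import *
print(bot.move_linear(tabpos(1.35),velocity=.12,stop_force=8)); bot.set_gripper(0.,30); st()
for a in np.linspace(1.35,0,9)[1:]:
    r=bot.move_linear(tabpos(a),velocity=.13,stop_force=20)
    if r: print("stop",a); break
st()
print(bot.move_linear(tabpos(0,dz=-.004),velocity=.02,stop_force=8)); st()
bot.set_gripper(.45); p=np.array(bot.get_eef_pos()); bot.move_linear([p[0],p[1],.28],velocity=.25)
_=bot.reach([.36,-.02,.30],down(KY+np.pi/2))
shot("side","n1",(230,190,420,340),4); shot("top","n1t",(340,165,430,275),5.4); st()
```

```text
False
t 146.3 p [ 0.5616 -0.3308  0.3191] F [3.04 0.64 2.67] w 0.227
stop 0.0
t 149.78 p [ 0.4438 -0.1922  0.0919] F [0.72 0.39 1.58] w 0.226
True
t 149.99 p [ 0.4438 -0.1922  0.0918] F [0.04 0.36 4.78] w 0.223
t 152.12 p [ 0.361  -0.0211  0.2996] F [-0.02 -0.4  -0.49] w 0.452
```

View pics/n1.png

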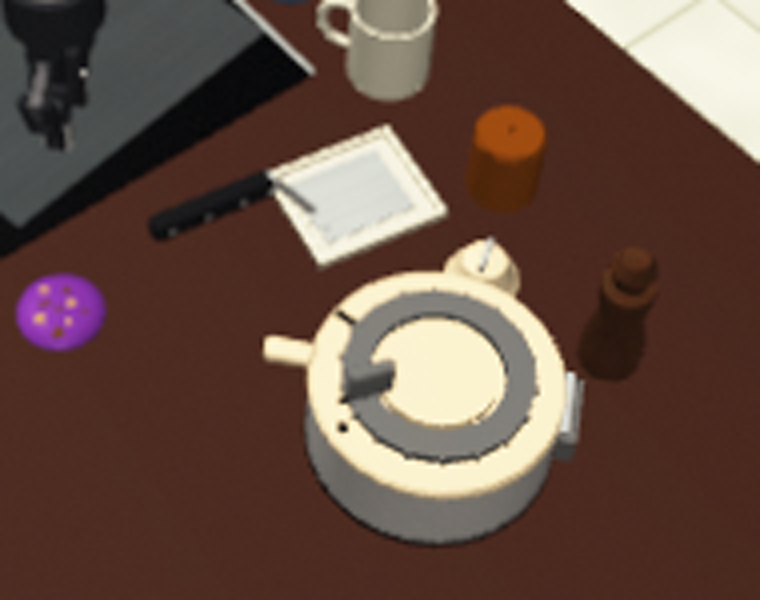

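View pics/n1t.png

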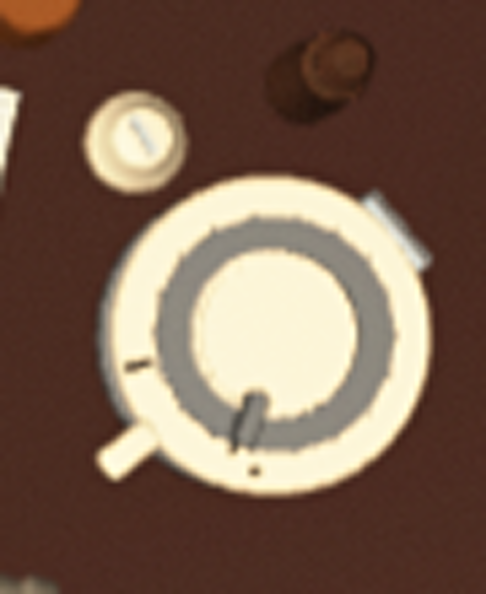

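The lid is shut and the wing is unchanged. I'll measure the ring axis, wing and marks before turning.

```bash
cat > ring.py <<'E'
from h import *
from scipy.optimize import least_squares
def measure(pr=True):
    out={}
    for n,box in (("top",(345,190,425,262)),("side",(300,255,380,325))):
        P,D=[],[]
        ims=[bot.camera(n) for _ in range(3)]
        d=np.median([i[1] for i in ims],0); im=ims[0][0][:,:,::-1]
        W=[]
        for v in range(box[1],box[3]):
            for u in range(box[0],box[2]):
                w=withdepth(n,u,v,d[v,u])
                if .118<w[2]<.148 and np.hypot(*(w[:2]-KC))<.09: W.append((u,v,*w))
        W=np.array(W)
        c=W[:,2:].mean(0); r=c[:2]-KC; print(n,"wing pts",len(W),np.round(c,4),"az",np.degrees(np.arctan2(r[1],r[0])).round(1),"r",np.hypot(*r).round(4))
        t=W[W[:,4]>.132]; 
        # top-face pixels via plane .139
        q=np.array([onz(n,u,v,.139)[:2] for u,v in t[:,:2]])-KC; print("   top plane az",np.degrees(np.arctan2(*q.mean(0)[::-1])).round(1),np.hypot(*q.mean(0)).round(4),len(t))
        # ring fit
        g=im.astype(int); v_=g.max(2); m=((v_<165)&(g.max(2)-g.min(2)<30)&(v_>90))
        vv,uu=np.nonzero(m[box[1]:box[3],box[0]:box[2]]); R_=np.array([onz(n,u+box[0],v+box[1],.105)[:2] for u,v in zip(uu,vv)])
        rr=np.hypot(*(R_-KC).T); R_=R_[(rr<.088)&(rr>.045)]
        print("   ring centroid-ish", np.round(((R_.max(0)+R_.min(0))/2),4), np.round(R_.max(0)-R_.min(0),4))
measure()
E
python3 ring.py
python3 - <<'E'
from h import *
im,d=shot("top","q1",(370,225,405,262),16)
im,d=shot("side","q1s",(305,260,340,305),12)
E
```

```text
Traceback (most recent call last):
  File "ring.py", line 24, in <module>
    measure()
    ~~~~~~~^^
  File "ring.py", line 12, in measure
    w=withdepth(n,u,v,d[v,u])
  File "h.py", line 15, in withdepth
    p,d=ray(n,u,v); return p+d*dep
        ~~~^^^^^^^
  File "h.py", line 7, in ray
    K,k1,p,A=cam(n)
             ~~~^^^
  File "h.py", line 5, in cam
    m=bot.camera_model(n); return m["K"],m["k1"],np.array(m["position"]),R.from_quat(m["attitude"]).as_matrix()
ValueError: time passes only in moves, steps and waits
```

View pics/q1.png

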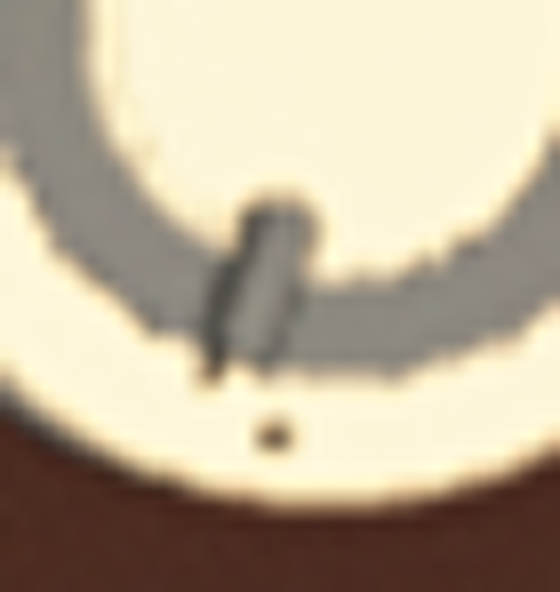

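View pics/q1s.png

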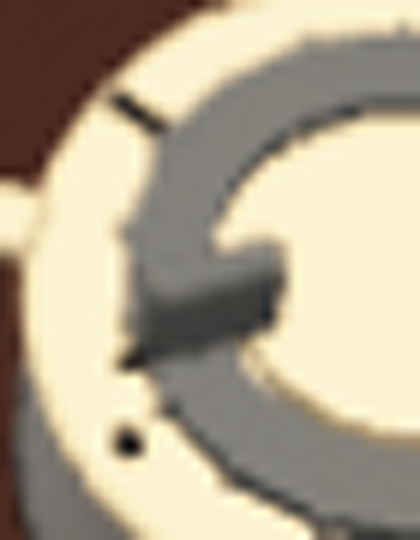

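```bash
sed -i 's/^def cam(n):/import functools\n@functools.lru_cache\ndef cam(n):/' h.py
python3 - <<'E'
from h import *
def az(n,u,v,z,c=KC): w=onz(n,u,v,z)[:2]; r=w-c; return np.round(w,4),np.degrees(np.arctan2(r[1],r[0])).round(1),np.hypot(*r).round(4)
print("pointer t",az("top",383.1,248.6,.104)," s",az("side",315.8,289.6,.104))
print("dot t",az("top",387.1,252.25,.0945)," s",az("side",315.7,296.9,.0945))
print("bar t",az("top",365.4,232.6,.0955)," s",az("side",316.4,269.3,.0955))
print("wing top in/out t",az("top",387.6,238.4,.139),az("top",386.1,246.9,.139))
# side wing top face: quad approx corners (150,290),(215,250)?,(280,240),(150,275)
E
sed -i 's/ims=\[bot.camera(n) for _ in range(3)\]/ims=[bot.camera(n)]/' ring.py; python3 ring.py
```

```text
pointer t (array([ 0.4448, -0.2654]), np.float64(163.8), np.float64(0.083))  s (array([ 0.4514, -0.2637]), np.float64(161.2), np.float64(0.0772))
dot t (array([ 0.4321, -0.2816]), np.float64(175.7), np.float64(0.0927))  s (array([ 0.4379, -0.2802]), np.float64(174.4), np.float64(0.087))
bar t (array([ 0.5005, -0.2025]), np.float64(105.6), np.float64(0.0894))  s (array([ 0.5063, -0.2015]), np.float64(101.8), np.float64(0.089))
wing top in/out t (array([ 0.4814, -0.2742]), np.float64(161.6), np.float64(0.0455)) (array([ 0.4514, -0.2694]), np.float64(165.3), np.float64(0.0756))
top wing pts 53 [ 0.4776 -0.2708  0.1346] az 159.3 r 0.0502
   top plane az 161.4 0.057 35
   ring centroid-ish [ 0.5261 -0.2903] [0.1512 0.1538]
side wing pts 81 [ 0.4692 -0.2718  0.1344] az 163.1 r 0.0578
   top plane az 162.2 0.0575 57
   ring centroid-ish [ 0.5279 -0.2915] [0.1579 0.1585]
```

Both views give the wing about 57° (1.0 rad) short of the bar. I'll pinch it and turn clockwise.

```bash
cat >> h.py <<'E'
RC=np.array([.5262,-.2887])
def wing(azd,z=.129):
    a=np.radians(azd); return np.array([RC[0]+.06*np.cos(a),RC[1]+.06*np.sin(a),z]),down(a-np.pi/2)
E
python3 - <<'E'
from h import *
p,q=wing(162.8,.22); bot.reach(p,q); bot.set_gripper(.5,40)
p,q=wing(162.8); print(bot.move_linear(p,velocity=.1,stop_force=8)); st()
bot.set_gripper(0.); st()
shot("side","s1",(270,230,390,330),5)
E
```

```text
False
t 154.85 p [ 0.4694 -0.2713  0.1296] F [ 0.12  0.18 -0.46] w 0.499
t 155.21 p [ 0.4691 -0.2714  0.1297] F [-1.41 -0.53  3.14] w 0.159
```

View pics/s1.png

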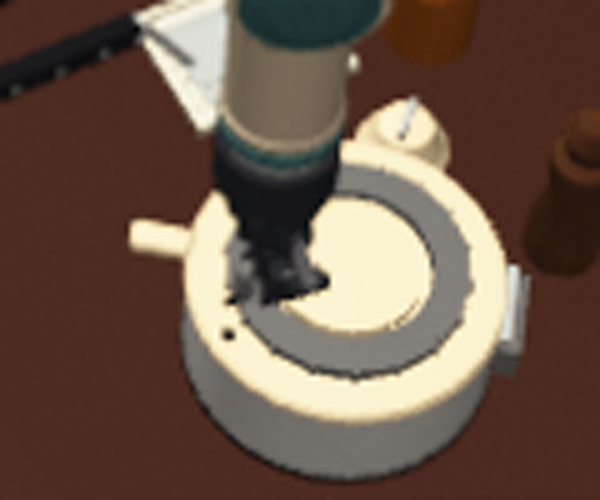

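```bash
python3 - <<'E'
from h import *
for a in np.linspace(162.8,162.8-56.5,9)[1:]:
    p,q=wing(a); bot.move_linear(p,frame=q,velocity=.06)
st(); print(bot.get_torque())
bot.set_gripper(.45); p,q=wing(106.3,.26); bot.move_linear(p,velocity=.25); bot.reach([.36,-.02,.30],down(KY+np.pi/2))
shot("side","u1s",(300,250,360,310),10); shot("top","u1",(350,210,400,260),12); st()
E
python3 ring.py
```

```text
t 157.46 p [ 0.5102 -0.2317  0.1297] F [-0.24 -0.72  5.96] w 0.157
[-0.21162145 -0.01118503 -0.17923483]
t 159.62 p [ 0.3612 -0.0209  0.2996] F [-0.11 -0.01 -0.02] w 0.454
top wing pts 47 [ 0.5135 -0.2384  0.1353] az 102.3 r 0.0514
   top plane az 104.5 0.0561 33
   ring centroid-ish [ 0.5265 -0.2903] [0.1513 0.1538]
side wing pts 78 [ 0.5089 -0.2336  0.1343] az 105.8 r 0.0572
   top plane az 104.6 0.058 52
   ring centroid-ish [ 0.5278 -0.2865] [0.1581 0.1686]
```

View pics/u1s.png

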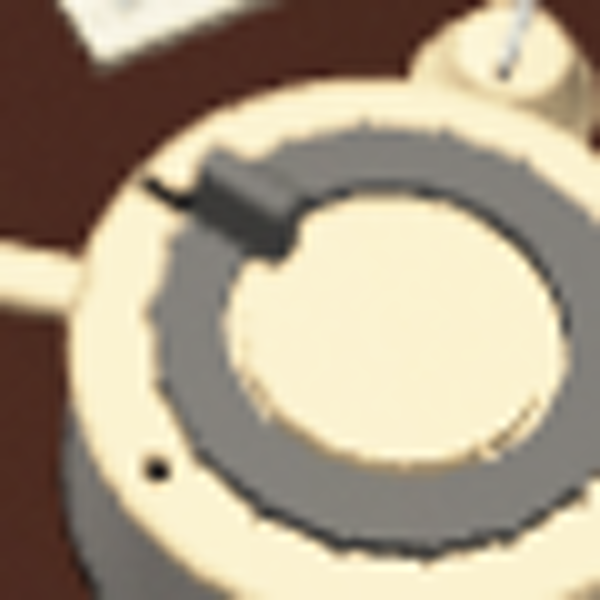

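View pics/u1.png

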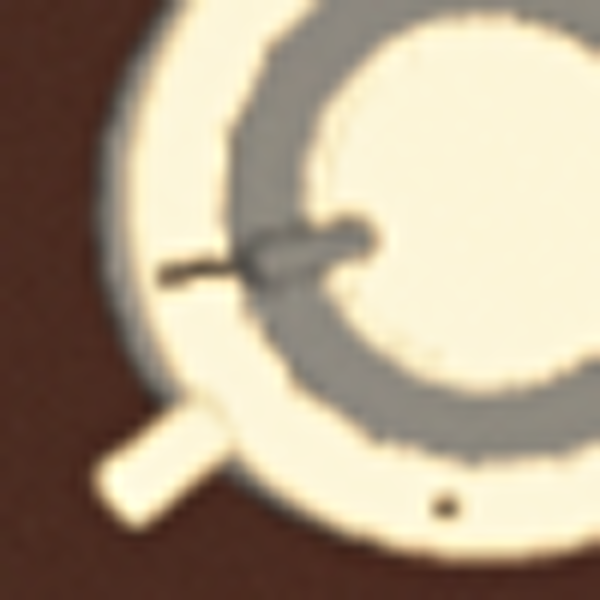

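The pointer now abuts the bar in line with it, at side zoom (160,190) and top zoom (240,266). One last full look before handing in.

Run:
```python
from h import *
shot("side","z1",(150,120,430,330),2.8); shot("top","z1t",(170,140,480,300),2.5); st()
```

```text
t 159.82 p [ 0.3606 -0.0206  0.2997] F [ 0.27 -0.67 -0.11] w 0.449
```

View pics/z1.png

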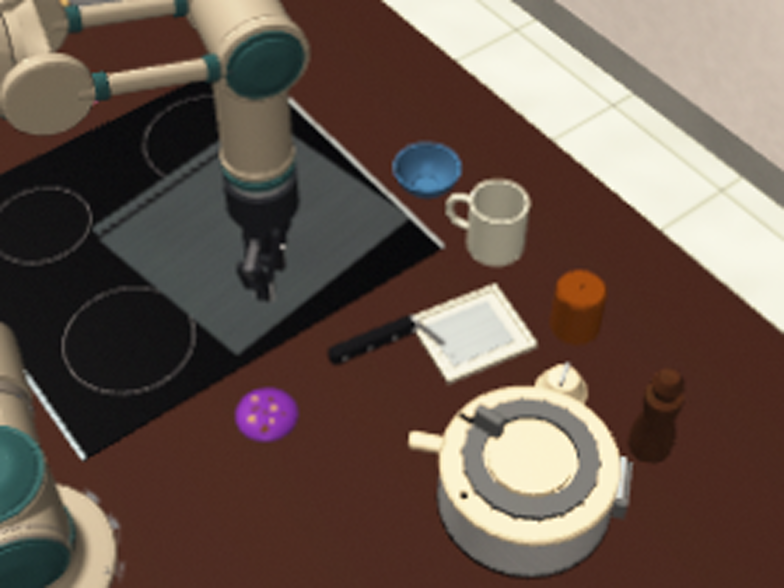

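View pics/z1t.png

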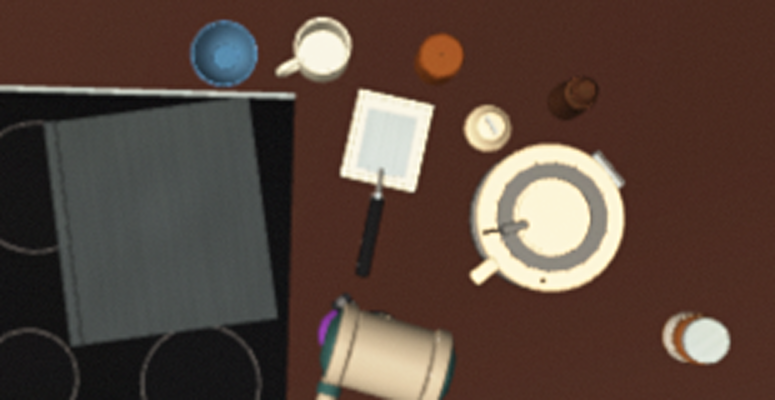

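The sheet is empty, the lid is shut and the wing is on the bar. The turner lies flat in its rest, the bystanders haven't moved, and the arm is clear.

```bash
python3 -c "
from workcell import bot
print(bot.sign_off(), bot.get_clock())"
```

```text
the job is handed in; nothing more can be done
the job is handed in; nothing more can be done
```

The job is done and handed in at about 160 s of the 210 s. All four biscuits are in the keeper, the lid is shut, the ring is at the locked mark and the turner is back flat in its rest. Sign-off gives no verdict, so this rests on my last checks.

**Last checks:**
- **Biscuits:** the sheet is empty, and all four were seen lying in the drum before I shut the lid.
- **Lid:** it looks the same as in the first pictures. The tab stopped about 2 mm above my nominal shut height, under light pressure, which is within my calibration error.
- **Ring:** the pointer meets the black bar in line in both views. By my measurements the ring is at about 1.2 rad, give or take 0.03. The two cameras disagreed by 3–6 mm, so I compared angles within each view.
- **Turner and bystanders:** the turner lies flat and centred in the rest, and the bystanders and both look-alikes appear unmoved.
- **Arm:** it is clear of everything, and the force reading is close to zero.

**What went wrong and was mended:**
- The turner slipped nose-up in the grip several times, probably from catching the drum rim on the way out. I set it down and re-gripped it three times, the last time also turning the tool round to reach the fallen biscuit.
- One biscuit did not slide off when tipped, then fell onto the worktop beside the rest. I scooped it up with the turner against the drum wall and tipped it in.
- One biscuit was knocked aside mid-run, and I located it again before scooping it.
- I saw no finger contact with any biscuit.

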